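# Lay the reservoir tube in the tilting cradle and jack it up

## Task

First take the big amber tube out of the foam block and lay it on its side in the white V-blocks of the tilting cradle, centred, with its cap end towards the hinge. Then set the red jack on the table with its saddle centred under the bullseye-marked lift point of the cradle's orange tab, pump the handle once fully down and let it come all the way back up to bed the saddle, and pump it fully down again so that the cradle's tab is raised by the jack alone. Finish while still holding the handle down; leave the clear tube and everything else where they are.

Things in the scene. Friction and masses are not known exactly. Their poses are not given: they have to be found in the camera images.
- amber_tube: Amber tube with a steel collar and cap, 30 mm diameter, 130 mm long (the top 10 mm is a 16 mm wide cap), 0.15 kg. At the start it stands upright, cap up, in a 12 mm deep recess (34 mm wide) of the foam block. Origin: centre of its foot; z runs along the tube to the cap. A clear tube of the same shape stands in the other recess.
- amber_tube_mid (a point): point on the amber tube's axis, midway along it (65 mm from foot and cap end)
- amber_tube_cap (a point): centre of the amber tube's cap end, 130 mm from the foot
- foam: White foam block, fixed, 200 mm (x) by 130 mm (y) by 40 mm high, origin at the centre of its underside. The two big tubes stand in it 100 mm apart at x = -50 and x = +50 mm, both at y = -30 mm; three cartridges 14 mm wide stand at x = -65, 0, +65 mm, y = +35 mm, their tops 73 mm above the table.
- stand: Fixed black and aluminium stand of the cradle. Origin on the table; at y = +125 mm, 100 mm high, lies the cradle's hinge, whose cheeks are 110 mm high; the lift point is at y = -115 mm. Its +y axis points from the lift point to the hinge.
- cradle: Tilting aluminium plate 56 mm wide, hinged on the stand; origin on the hinge axis. At rest it is level, plate top 104 mm above the table. Two white V-blocks, 12 mm long in y, stand 40 mm either side of cradle_mid; their arms spread to 33 mm either side, tops 150 mm above the table. Orange tab 34 mm wide at the free end (-y): lifting it tilts the plate; weight brings it back level.
- cradle_mid (a point): where the middle of the laid tube belongs: on the axis of a 30 mm tube lying in the V-blocks, midway between them, 40 mm above the plate (144 mm above the table at rest). y points along the laid tube towards the hinge, z up, x across.
- lift_point (a point): centre of the underside of the orange tab's steel lift pad (30 mm disc), the point that the saddle must meet; 92 mm above the table at rest. A black and white bullseye on the tab's top, 13 mm higher, marks it. y axis points to the hinge.
- jack: Loose red bench jack, 0.9 kg. Origin on the table; base 70 mm wide, 12 mm high, from x = -155 to +115 mm. Saddle at x = +85 mm. Dark grip post (24 mm in x, 26 in y, top 78 mm high) at x = +20 mm: grasp it across y to carry or slide the jack. The pump handle pivots at x = -12 mm, 58 mm high, and rises towards -x. Pushing the handle down raises the saddle; let go, a spring brings the handle up and the saddle down again.
- saddle_top (a point): centre of the top of the jack's round saddle (34 mm disc), at x = +85 mm on the jack, 81 mm above the jack's underside with the handle up; it rises 60 mm per rad of handle, 30 mm in all, and sinks again as the handle comes up
- pump_handle (a joint): pump handle, rad: 0 = fully up (29 deg above level), 0.5 = fully down (level). A spring returns it to 0 when let go; about 2 N on the bar starts it and about 6 N holds it down under load
- handle_bar (a point): centre of the black cross bar (18 mm thick, 56 mm long, along the jack's y) at the handle's end, 140 mm from the pivot: 125 mm above the table with the handle up, 58 mm when fully down. Push it down from above.
- clear_tube: the other big tube, clear, same shape as the amber one, upright in the other recess of the foam block; leave it. Origin: centre of its foot
- cartridge0: small cartridge 14 mm wide, 45 mm tall, upright in the foam block; leave it. Origin: centre of its foot
- cartridge1: small cartridge 14 mm wide, 45 mm tall, upright in the foam block; leave it. Origin: centre of its foot
- cartridge2: small cartridge 14 mm wide, 45 mm tall, upright in the foam block; leave it. Origin: centre of its foot
- white_bottle: white bottle, 60 mm wide, 150 mm tall, on the table; leave it. Origin: centre of its underside
- steel_cup: steel cup, 70 mm wide, 80 mm tall, on the table; leave it. Origin: centre of its underside
- screwdriver: screwdriver with a blue handle lying on the table; leave it. Origin: underside, mid-length
Mind the look-alikes: they are no part of the job. Leave any pink or yellow look-alike of the amber_tube alone.

How it is judged:
By the outcome, as a careful person would: the job done as asked, in the order asked, and still so for the second after the job is handed in, while the arm keeps its last pose, push and grip.
It also fails if it takes over 69 s, if anything falls off the work surface, if the arm or the gripper's body presses on something with over 40 N, if the wrist force passes 120 N, or if a joint passes its speed limit or range.

## Robot

A 6-joint arm with a two-finger parallel gripper is mounted at the origin on the work surface. World frame = base frame: x ahead of the robot, y to its left, z up, the work surface at z = 0. Lengths are in m, angles in degrees, forces in N, time in s.
With the tool pointing down it reaches from about 0.275 to 0.75 m from the base axis. Payload 10.2 kg.
Tool frame: the origin (TCP) lies on the centre line of the jaws, within the pads' length; the fingertips stand 19 mm ahead of it and the grasp point (between the pads) is the TCP; z points along the fingers, y is the line along which they close (so a half turn about z gives the same grasp; the last joint's range is limited). The gripper opens to 88 mm and grips with 3 to 60 N. Pads are 18 mm wide; open, the fingers measure 123 mm over their backs; the gripper's body (75 mm by 187 mm) begins 45 mm behind the grasp point.
Start: joints at [50.684, 17.928, 85.812, -0, 76.261, -12.8], TCP at [0.234, 0.47, 0.223] pointing down, gripper open.
Joint ranges: [-168.41, 168.41], [-55.51, 124.54], [10.69, 146.95], [-70.63, 250.63], [1, 178], [-165.06, 165.06]. Speed limits (degrees/s): [136.94, 136.94, 172.46, 180, 180, 180].

## Interface

Orientations are given as a 3x3 rotation matrix whose columns are the frame's x, y, z axes.
In Python, from rig import monitor, viewer, ctrl gives the robot as it stands.
- The arm moves only by the shell command python3 -m crank 'ROWS'. ROWS is JSON, a list of rows, each an object of numbers: "claw": the gripper command: -1 is shut, 1 is fully open, values between are in proportion; "dx", "dy", "dz": the shift along the world's x, y, z in m; "spin": the turn about the world's z in degrees. A call has exactly 10 rows; each row shifts and turns the commanded pose from where the row before left it; what a row does not reach is not made up. A row lasts 1/12 s, in which the tool goes at most 41.7 mm and 7.16 degrees, less where a joint would pass 70% of its speed; a pose out of reach is approached as far as the arm can. A call is refused whole if a number of a shift passes 0.0417 or a number of a turn 7.16, either way. A call with a gripper value outside its range is refused whole. The fingers move at their own pace and stop on an object; the grip force is fixed at half the most. Time passes only in rows, so rows that do not move let the fingers close, or fill a call up. It gives the time, the measured TCP pose, the force, the opening and the grip force at its end, in the units of the state.
- monitor.get_state(): the state, without advancing time (a new reading comes with each control period).
- viewer.read_camera(name): name is "scene" or "top" or "wrist"; returns the picture (384x512x3 uint8, red, green, blue); there is no depth.
- viewer.calibration(name): a dict with "K" (3x3 intrinsics, pixels), "pose" (4x4, takes a point from camera to world coordinates); the wrist camera has in their place "hand_eye" (4x4, takes a point from camera to tool coordinates, whose origin is the TCP and whose axes are the flange's). Camera axes: x right, y down, z forward; pixel columns grow to the right and rows downward; lengths in m; the calibration is good to about 2 mm. A picture is of the moment at which its call begins: read the wrist's pose just before it. calibration takes no time and is no camera call.
- ctrl.finish_job(): hands the job in; it is judged then, once.
The state is a dict: "clock": time; "joint_positions": joint angles; "joint_velocities": joint speeds; "joint_torque": joint torques, N m; "tcp_pos": TCP position; "tool_rot": TCP orientation; "wrist_force": force on the tool from outside, world axes, zero at the start; "moment": the same for the moment, N m; "grip_width": finger opening in m; "gripper_force": force on a finger pad.
Only numpy, scipy, OpenCV 4.12 (cv2) and the standard library are available. Lean on these libraries where they do the work, as an engineer would, in place of code of your own. Each camera call takes 0.05 s, during which the arm holds its last target. There are 200 camera calls.

## Working session

There is one attempt and no reset: what is moved stays moved. The work goes in short steps, Python scripts to look and compute and a shell command to move; the robot and the scene stay as the last step left them, time stands still between calls to the robot, and variables do not carry over. Pictures are saved under pics/ and viewed, at most 10 in all, crops included, and the job is handed in when it is done.

```bash
mkdir -p pics; ls; python3 - <<'E'
from rig import monitor, viewer, ctrl
import cv2,numpy as np
for n in("scene","top"):
    im=viewer.read_camera(n); cv2.imwrite(f"pics/{n}0.png",im[...,::-1]); c=viewer.calibration(n); print(n,np.round(c["K"],1).tolist(),np.round(c["pose"],3).tolist())
print(viewer.calibration("wrist"))
print(monitor.get_state())
E
```

```text
pics
scene [[395.1, 0.0, 257.0], [0.0, 395.1, 192.0], [0.0, 0.0, 1.0]] [[-0.612, 0.56, -0.558, 1.209], [0.791, 0.44, -0.425, 0.524], [0.007, -0.702, -0.712, 0.932], [0.0, 0.0, 0.0, 1.0]]
top [[381.4, 0.0, 254.9], [0.0, 381.4, 197.1], [0.0, 0.0, 1.0]] [[0.027, -0.987, 0.159, 0.4], [-0.999, -0.023, 0.022, -0.001], [-0.018, -0.16, -0.987, 1.154], [0.0, 0.0, 0.0, 1.0]]
{'K': array([[288.92074645,   0.        , 251.55146186],
       [  0.        , 288.92074645, 195.03456542],
       [  0.        ,   0.        ,   1.        ]]), 'hand_eye': array([[ 4.67608696e-04, -9.51082567e-01, -3.08936454e-01,
         8.09859954e-02],
       [ 9.99999454e-01,  1.56158287e-04,  1.03286294e-03,
        -3.50278817e-04],
       [-9.34094953e-04, -3.08936769e-01,  9.51082121e-01,
        -1.60387895e-01],
       [ 0.00000000e+00,  0.00000000e+00,  0.00000000e+00,
         1.00000000e+00]])}
{'clock': 0.1, 'joint_positions': array([ 5.06823913e+01,  1.79549649e+01,  8.58470317e+01,  5.45727535e-04,
        7.62627849e+01, -1.27996665e+01]), 'joint_velocities': array([ 0.0281647 , -0.09079415, -0.15116008,  0.10097882,  0.02300107,
        0.03798862]), 'joint_torque': array([ 3.09841613e-03, -4.02812219e+01, -2.52647549e+01,  6.95633073e-02,
        3.42694495e-02, -1.49964171e-05]), 'tcp_pos': array([0.23425868, 0.46958152, 0.22294693]), 'tool_rot': array([[-8.94793485e-01,  4.46479671e-01, -7.23559713e-04],
       [ 4.46480182e-01,  8.94793100e-01, -8.68860830e-04],
       [ 2.59507542e-04, -1.10050608e-03, -9.99999361e-01]]), 'wrist_force': array([ 0.15783953, -0.35309702, -0.14744015]), 'moment': array([ 0.00290361,  0.04143425, -0.03596724]), 'gripper_force': 0.0, 'grip_width': 0.08807715177985338}
```

View pics/scene0.png

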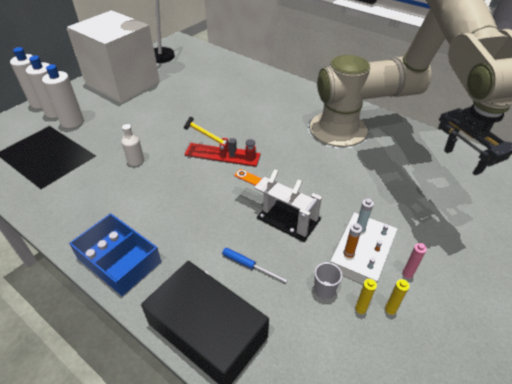

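View pics/top0.png

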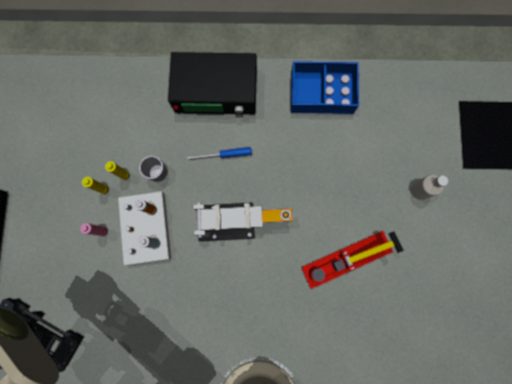

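The scene picture shows the foam with the amber tube at about (352,241), the cradle at (290,205) and the jack at (225,153). In the top view, foam is at (143,229), with the amber cap at (138,206) and the clear cap at (146,242). The cradle is at (228,219), its bullseye at (286,215), and the jack runs from the saddle at (317,274) to the bar at (396,241).

```bash
cat > h.py <<'E'
import numpy as np,cv2
from rig import monitor,viewer
def cal(n,st=None):
    c=viewer.calibration(n)
    if n!="wrist": return c["K"],c["pose"]
    T=np.eye(4);T[:3,:3]=st["tool_rot"];T[:3,3]=st["tcp_pos"]
    return c["K"],T@c["hand_eye"]
def ray(K,P,uv,z):
    d=P[:3,:3]@np.linalg.solve(K,[uv[0],uv[1],1.]);return P[:3,3]+d*(z-P[2,3])/d[2]
def proj(K,P,X):
    q=K@(P[:3,:3].T@(np.asarray(X)-P[:3,3]));return q[:2]/q[2]
def blobs(im,f,amin=15,box=None):
    h=cv2.cvtColor(im,cv2.COLOR_RGB2HSV).astype(int);m=f(h[...,0],h[...,1],h[...,2]).astype(np.uint8)
    if box: k=np.zeros_like(m);k[box[1]:box[3],box[0]:box[2]]=1;m*=k
    n,l,s,c=cv2.connectedComponentsWithStats(m)
    return [(s[i],c[i],l==i) for i in range(1,n) if s[i,4]>=amin]
E
python3 - <<'E'
from h import *
im=viewer.read_camera("top");cv2.imwrite("pics/t1.png",im[...,::-1]);K,P=cal("top")
def show(t,f,z,box=None,amin=15):
    for s,c,m in blobs(im,f,amin,box):
        r=cv2.minAreaRect(np.argwhere(m)[:,::-1].astype(np.float32))
        print(t,s.tolist(),"rect",np.round(cv2.boxPoints(r)).astype(int).tolist(),"c",np.round(ray(K,P,c,z),3),"corners",np.round([ray(K,P,p,z)[:2] for p in cv2.boxPoints(r)],3).tolist())
show("foam",lambda h,s,v:(s<40)&(v>190),.04,(110,185,175,270),300)
show("amber",lambda h,s,v:(h>=5)&(h<20)&(s>110),.1,(110,185,175,270))
show("tab",lambda h,s,v:(h>=8)&(h<25)&(s>130),.105,(240,195,300,235))
show("red",lambda h,s,v:((h<5)|(h>172))&(s>150)&(v>80),.012,(290,220,410,300),100)
show("yellow",lambda h,s,v:(h>=22)&(h<35)&(s>130),.09,(290,220,410,300))
a=cv2.resize(im[180:280,100:310],None,fx=3.8,fy=3.8,interpolation=2);cv2.imwrite("pics/t1c.png",a[...,::-1])
E
```

```text
amber [144, 204, 12, 10, 70] rect [[144, 210], [147, 203], [156, 208], [153, 214]] c [0.53  0.315 0.1  ] corners [[0.526, 0.332], [0.545, 0.323], [0.533, 0.298], [0.514, 0.306]]
tab [262, 209, 23, 14, 240] rect [[262, 210], [283, 209], [284, 221], [262, 222]] c [ 0.518 -0.026  0.105] corners [[0.533, 0.003], [0.538, -0.057], [0.504, -0.06], [0.499, 0.0]]
tab [288, 209, 4, 12, 24] rect [[288, 209], [291, 209], [291, 220], [288, 220]] c [ 0.522 -0.077  0.105] corners [[0.538, -0.07], [0.538, -0.079], [0.507, -0.079], [0.507, -0.071]]
red [302, 231, 91, 57, 1375] rect [[301, 267], [383, 230], [393, 251], [311, 288]] c [ 0.405 -0.243  0.012] corners [[0.379, -0.116], [0.494, -0.359], [0.431, -0.386], [0.318, -0.145]]
yellow [349, 240, 46, 23, 277] rect [[348, 257], [393, 239], [395, 245], [350, 263]] c [ 0.428 -0.302  0.09 ] corners [[0.41, -0.238], [0.462, -0.36], [0.447, -0.366], [0.396, -0.244]]
```

View pics/t1c.png

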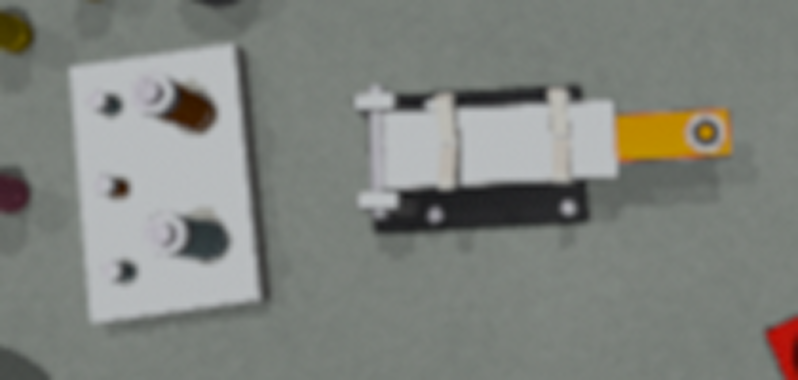

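The crop shows foam corners at (70,67), (238,44), (263,298) and (92,322), and the amber cap at (152,94). The hinge line runs through x=376 and the bullseye is at (706,132); the cradle is almost aligned with world y.

```bash
python3 - <<'E'
from h import *
K,P=cal("top")
g=lambda u,v,z:ray(K,P,(u/3.8+100-.4,v/3.8+180-.4),z)
f=np.array([g(*p,.04) for p in((70,67),(238,44),(263,298),(92,322))]);print(f.round(3).tolist(),f.mean(0).round(3), [np.linalg.norm(f[i]-f[i-1]).round(3) for i in range(4)])
ex=(f[0]+f[1]-f[2]-f[3])[:2];ex/=np.linalg.norm(ex);ey=np.array([-ex[1],ex[0]])
print("ang",np.degrees(np.arctan2(ex[1],ex[0])),"amber pred",f.mean(0)[:2]+.05*ex-.03*ey,"clear",f.mean(0)[:2]-.05*ex-.03*ey,"cap meas",g(152,94,.158))
b=g(706,132,.105);h=(g(376,95,.11)+g(376,205,.11))/2;d=(h-b)[:2]
print("bull",b,"hinge",h,"dist",np.linalg.norm(d),"dir",np.degrees(np.arctan2(d[1],d[0])))
t=[g(616,112,.105)-g(730,108,.105),g(616,162,.105)-g(730,156,.105)];print([np.degrees(np.arctan2(x[1],x[0])) for x in t])
E
```

```text
[[0.569, 0.431, 0.04], [0.59, 0.3, 0.04], [0.395, 0.268, 0.04], [0.373, 0.398, 0.04]] [0.482 0.349 0.04 ] [np.float64(0.199), np.float64(0.133), np.float64(0.199), np.float64(0.131)]
ang 9.480327584062856 amber pred [0.53608091 0.32795946] clear [0.43744669 0.31148856] cap meas [0.5334774  0.32621009 0.158     ]
bull [ 0.52246663 -0.0633622   0.105     ] hinge [0.50315113 0.17564782 0.11      ] dist 0.23978923914088923 dir 94.62029526679969
[np.float64(93.41442338805446), np.float64(94.44420886839963)]
```

```bash
python3 -m crank '[{"claw":1,"dx":0.030,"dy":-0.0143,"dz":0.007,"spin":-5.89},{"claw":1,"dx":0.030,"dy":-0.0143,"dz":0.007,"spin":-5.89},{"claw":1,"dx":0.030,"dy":-0.0143,"dz":0.007,"spin":-5.89},{"claw":1,"dx":0.030,"dy":-0.0143,"dz":0.007,"spin":-5.89},{"claw":1,"dx":0.030,"dy":-0.0143,"dz":0,"spin":-5.89},{"claw":1,"dx":0.030,"dy":-0.0143,"dz":0,"spin":-5.89},{"claw":1,"dx":0.030,"dy":-0.0143,"dz":0,"spin":-5.89},{"claw":1,"dx":0.030,"dy":-0.0143,"dz":0,"spin":-5.89},{"claw":1,"dx":0.030,"dy":-0.0143,"dz":0,"spin":-5.89},{"claw":1,"dx":0.030,"dy":-0.0143,"dz":0,"spin":-5.89}]'
python3 - <<'E'
from h import *
s=monitor.get_state();im=viewer.read_camera("wrist");cv2.imwrite("pics/w1.png",im[...,::-1])
K,P=cal("wrist",s);print(s["tcp_pos"],s["clock"],np.degrees(np.arctan2(s["tool_rot"][1,1],s["tool_rot"][0,1])));
print(proj(K,P,[.535,.327,.158]),proj(K,P,[.535,.327,.028]))
E
```

```text
clock: 0.98
tcp_pos: [0.5357, 0.3257, 0.2512]
tool_rot: [[-0.075, 0.997, -0.001], [0.997, 0.075, -0.0], [-0.0, -0.001, -1.0]]
wrist_force: [0.9, 0.5, -0.2]
grip_width: 0.0881
gripper_force: 0.0
[0.53569515 0.32573882 0.25115052] 0.9833 4.282325199355683
[251.60718835 191.82904031] [251.5795948  163.10757958]
```

View pics/w1.png

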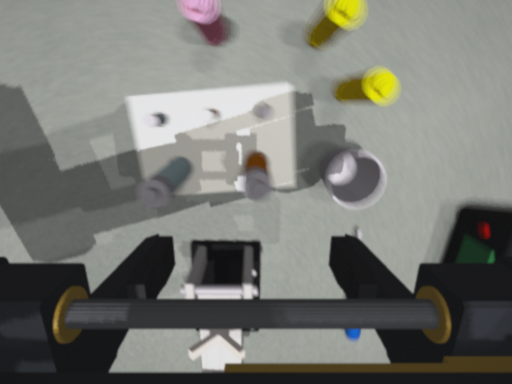

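The wrist view shows the amber tube with its foot near (257,160) and its cap near (257,187). The clear tube's cap is at about (155,192).

```bash
python3 - <<'E'
from h import *
s=monitor.get_state();im=cv2.cvtColor(cv2.imread("pics/w1.png"),cv2.COLOR_BGR2RGB);K,P=cal("wrist",s)
for sz,c,m in blobs(im,lambda h,s,v:(h>=3)&(h<20)&(s>110),20,(235,140,280,210)):
    print(sz,c,[ray(K,P,c,z).round(4).tolist() for z in(.07,.1)]); 
print([ray(K,P,p,.158).round(4).tolist() for p in((257,187),(257,192),(155,192))])
cv2.imwrite("pics/w1c.png",cv2.resize(im[140:215,130:290],None,fx=5,fy=5,interpolation=2)[...,::-1])
E
```

```text
[247 153  19  17 221] [256.03167421 161.00904977] [[0.5441, 0.3352, 0.07], [0.5432, 0.3412, 0.1]]
[[0.544, 0.3289, 0.158], [0.5444, 0.3241, 0.158], [0.4512, 0.3181, 0.158]]
```

View pics/w1c.png

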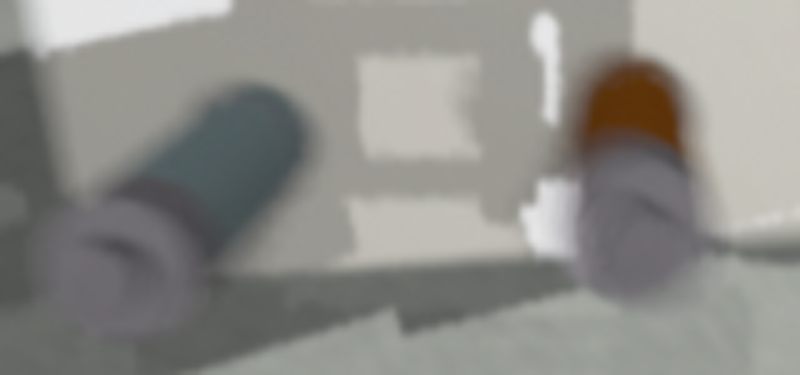

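```bash
python3 - <<'E'
from h import *
s=monitor.get_state();print(np.abs(s["joint_velocities"]).max(),s["tcp_pos"])
viewer.read_camera("wrist")
s=monitor.get_state();im=viewer.read_camera("wrist");K,P=cal("wrist",s)
print(np.abs(s["joint_velocities"]).max(),s["tcp_pos"])
for sz,c,m in blobs(im,lambda h,s,v:(h>=3)&(h<20)&(s>110),20,(235,140,280,210)):
    print(sz,c,[ray(K,P,c,z).round(4).tolist() for z in(.07,.1)])
g=cv2.cvtColor(im,cv2.COLOR_RGB2GRAY)
K2,P2=cal("top");top=viewer.read_camera("top")
for sz,c,m in blobs(top,lambda h,s,v:(h>=3)&(h<20)&(s>110),20,(110,185,175,270)): print("top",sz,c,ray(K2,P2,c,.09))
E
```

```text
7.560710892877673 [0.54004439 0.32249978 0.250112  ]
4.02561308050136 [0.5375816  0.32404068 0.24992332]
[239 149  24  19 274] [251.11678832 157.57664234] [[0.5351, 0.3406, 0.07], [0.5348, 0.3462, 0.1]]
top [144 204  12  10  77] [150.06493506 208.8961039 ] [0.53033275 0.31784034 0.09      ]
```

The first image was taken while the arm was still ringing. Once settled, the wrist view gives x≈0.535, which agrees with the top view. I'm descending and gripping now.

```bash
python3 -m crank '[{"claw":1,"dx":0.001,"dz":-0.02},{"claw":1,"dz":-0.02},{"claw":1,"dz":-0.02},{"claw":1,"dz":-0.02},{"claw":1,"dz":-0.02},{"claw":1,"dz":-0.02},{"claw":1,"dz":-0.01},{"claw":1,"dz":-0.004},{"claw":-1},{"claw":-1}]'
python3 -m crank '[{"claw":-1},{"claw":-1},{"claw":-1},{"claw":-1},{"claw":-1},{"claw":-1},{"claw":-1},{"claw":-1,"dz":0.01},{"claw":-1,"dz":0.01},{"claw":-1,"dz":0.02}]'
```

```text
$[0]: bad value
$[0]: bad value
```

```bash
python3 -m crank '[{"claw":1,"dx":0.001,"dy":0,"dz":-0.02,"spin":0},{"claw":1,"dx":0,"dy":0,"dz":-0.02,"spin":0},{"claw":1,"dx":0,"dy":0,"dz":-0.02,"spin":0},{"claw":1,"dx":0,"dy":0,"dz":-0.02,"spin":0},{"claw":1,"dx":0,"dy":0,"dz":-0.02,"spin":0},{"claw":1,"dx":0,"dy":0,"dz":-0.02,"spin":0},{"claw":1,"dx":0,"dy":0,"dz":-0.01,"spin":0},{"claw":1,"dx":0,"dy":0,"dz":-0.004,"spin":0},{"claw":-1,"dx":0,"dy":0,"dz":0,"spin":0},{"claw":-1,"dx":0,"dy":0,"dz":0,"spin":0}]'
```

```text
clock: 2.02
tcp_pos: [0.5355, 0.3272, 0.1186]
tool_rot: [[-0.081, 0.997, 0.001], [0.997, 0.081, 0.001], [0.0, 0.001, -1.0]]
wrist_force: [0.2, 0.2, 0.5]
grip_width: 0.0768
gripper_force: 0.0
```

```bash
python3 -m crank '[{"claw":-1,"dx":0,"dy":0,"dz":0,"spin":0},{"claw":-1,"dx":0,"dy":0,"dz":0,"spin":0},{"claw":-1,"dx":0,"dy":0,"dz":0,"spin":0},{"claw":-1,"dx":0,"dy":0,"dz":0,"spin":0},{"claw":-1,"dx":0,"dy":0,"dz":0,"spin":0},{"claw":-1,"dx":0,"dy":0,"dz":0,"spin":0},{"claw":-1,"dx":0,"dy":0,"dz":0,"spin":0},{"claw":-1,"dx":0,"dy":0,"dz":0,"spin":0},{"claw":-1,"dx":0,"dy":0,"dz":0,"spin":0},{"claw":-1,"dx":0,"dy":0,"dz":0,"spin":0}]'
```

```text
clock: 2.85
tcp_pos: [0.5355, 0.3268, 0.1175]
tool_rot: [[-0.08, 0.997, 0.0], [0.997, 0.08, 0.0], [0.0, 0.0, -1.0]]
wrist_force: [1.1, 0.3, -0.2]
grip_width: 0.0295
gripper_force: 30.0
```

```bash
python3 - <<'E'
from h import *
K,P=cal("top")
im=cv2.cvtColor(cv2.imread("pics/t1.png"),cv2.COLOR_BGR2RGB)
g=lambda u,v,z:ray(K,P,(u/3.8+100-.4,v/3.8+180-.4),z)
A=[g(441,97,.15),g(449,188,.15),g(556,90,.15),g(563,181,.15)]
print(np.round(A,4).tolist(), np.linalg.norm(A[0]-A[1]),np.linalg.norm(A[2]-A[3]),np.linalg.norm(A[0]+A[1]-A[2]-A[3])/2,np.mean(A,0))
d=A[0]+A[1]-A[2]-A[3];print(np.degrees(np.arctan2(d[1],d[0])))
print(monitor.get_state()["clock"])
cv2.imwrite("pics/t1v.png",cv2.resize(im[195:250,185:305],None,fx=6.6,fy=6.6,interpolation=cv2.INTER_CUBIC)[...,::-1])
E
```

```text
[[0.5373, 0.1251, 0.15], [0.4738, 0.1168, 0.15], [0.5442, 0.0446, 0.15], [0.4806, 0.0378, 0.15]] 0.06408670636135783 0.06395471959721062 0.08000337090987691 [0.50898076 0.08106816 0.15      ]
94.92113118264142
2.85
```

View pics/t1v.png

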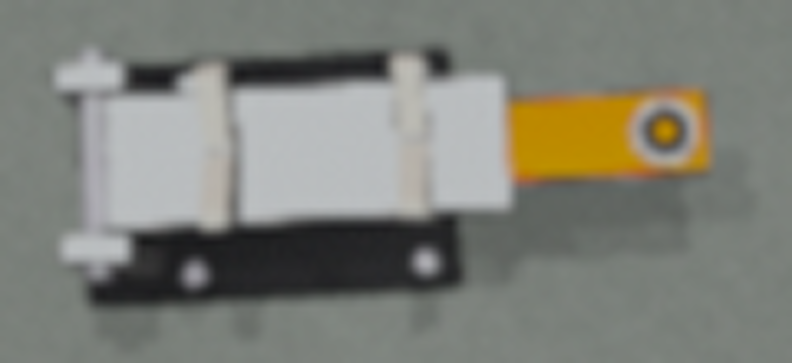

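```bash
python3 -m crank '[{"claw":-1,"dx":0,"dy":0,"dz":0.01,"spin":0},{"claw":-1,"dx":0,"dy":0,"dz":0.02,"spin":0},{"claw":-1,"dx":0,"dy":0,"dz":0.03,"spin":0},{"claw":-1,"dx":0,"dy":0,"dz":0.03,"spin":0},{"claw":-1,"dx":0,"dy":0,"dz":0.03,"spin":0},{"claw":-1,"dx":0,"dy":0,"dz":0.03,"spin":0},{"claw":-1,"dx":0,"dy":0,"dz":0.02,"spin":0},{"claw":-1,"dx":0,"dy":-0.01,"dz":0,"spin":0},{"claw":-1,"dx":0,"dy":-0.02,"dz":0,"spin":0},{"claw":-1,"dx":0,"dy":-0.02,"dz":0,"spin":0}]'
```

```text
clock: 3.68
tcp_pos: [0.5348, 0.2759, 0.2865]
tool_rot: [[-0.081, 0.997, -0.001], [0.997, 0.081, -0.001], [-0.0, -0.002, -1.0]]
wrist_force: [0.3, -0.1, -1.5]
grip_width: 0.0289
gripper_force: 30.0
```

The V-block spacing measures 80.0 mm, so it checks out; the cradle middle is at (0.5095, 0.081) with its axis at 94.75°. The tube is lifted. I'm moving it upright to just outside the outer V-block, so I can tip it over that block.

```bash
python3 -m crank '[{"claw":-1,"dx":-0.002,"dy":-0.0265,"dz":0,"spin":0},{"claw":-1,"dx":-0.002,"dy":-0.0265,"dz":0,"spin":0},{"claw":-1,"dx":-0.002,"dy":-0.0265,"dz":0,"spin":0},{"claw":-1,"dx":-0.002,"dy":-0.0265,"dz":0,"spin":0},{"claw":-1,"dx":-0.002,"dy":-0.0265,"dz":0,"spin":0},{"claw":-1,"dx":-0.002,"dy":-0.0265,"dz":0,"spin":0},{"claw":-1,"dx":-0.002,"dy":-0.0265,"dz":0,"spin":0},{"claw":-1,"dx":-0.002,"dy":-0.0265,"dz":0,"spin":0},{"claw":-1,"dx":-0.002,"dy":-0.0265,"dz":0,"spin":0},{"claw":-1,"dx":-0.002,"dy":-0.0265,"dz":0,"spin":0}]'
python3 -m crank '[{"claw":-1,"dx":0,"dy":0,"dz":0,"spin":0},{"claw":-1,"dx":0,"dy":0,"dz":-0.01,"spin":0},{"claw":-1,"dx":0,"dy":0,"dz":-0.015,"spin":0},{"claw":-1,"dx":0,"dy":0,"dz":-0.015,"spin":0},{"claw":-1,"dx":0,"dy":0,"dz":-0.015,"spin":0},{"claw":-1,"dx":0,"dy":0,"dz":-0.015,"spin":0},{"claw":-1,"dx":0,"dy":0,"dz":-0.01,"spin":0},{"claw":-1,"dx":0,"dy":0,"dz":-0.003,"spin":0},{"claw":-1,"dx":0,"dy":0,"dz":0,"spin":0},{"claw":-1,"dx":0,"dy":0,"dz":0,"spin":0}]'
python3 - <<'E'
from h import *
im=viewer.read_camera("scene");K,P=cal("scene")
cv2.imwrite("pics/s2.png",cv2.resize(im[90:260,190:370],None,fx=3.3,fy=3.3,interpolation=2)[...,::-1])
M=np.array([.5095,.081,0]);u=np.array([-.083,.9966,0])
for q,z in((-.07,.113),(-.07,.243),(-.04,.13)): print((proj(K,P,M+u*q+[0,0,z])-[190,90])*3.3)
E
```

```text
clock: 4.52
tcp_pos: [0.5144, 0.0103, 0.2866]
tool_rot: [[-0.08, 0.997, -0.002], [0.997, 0.08, 0.0], [0.0, -0.002, -1.0]]
wrist_force: [0.5, 1.1, -1.5]
grip_width: 0.0289
gripper_force: 30.0
clock: 5.35
tcp_pos: [0.5156, 0.012, 0.2048]
tool_rot: [[-0.08, 0.997, 0.001], [0.997, 0.08, -0.0], [-0.0, 0.001, -1.0]]
wrist_force: [0.6, -0.1, -0.7]
grip_width: 0.0293
gripper_force: 30.0
[235.51085662 293.52127409]
[237.84897681 181.28862872]
[264.11440256 292.4460693 ]
```

View pics/s2.png

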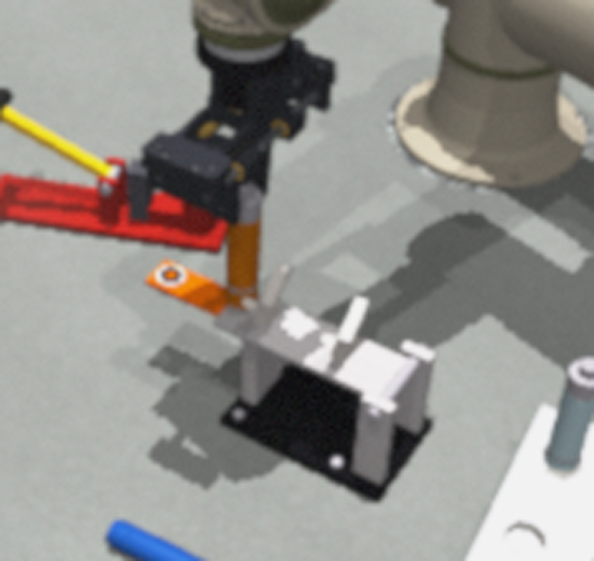

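The crop shows the tube upright with its foot at about (240,293), just outside the outer V-block. I'm tipping it over the block along the computed arc.

```bash
python3 -m crank '[{"claw":-1,"dx":-0.0008,"dy":0.009,"dz":-0.001,"spin":0},{"claw":-1,"dx":-0.0009,"dy":0.0105,"dz":0,"spin":0},{"claw":-1,"dx":-0.0009,"dy":0.0105,"dz":0,"spin":0},{"claw":-1,"dx":-0.0008,"dy":0.0098,"dz":-0.0015,"spin":0},{"claw":-1,"dx":-0.0008,"dy":0.0098,"dz":-0.0025,"spin":0},{"claw":-1,"dx":-0.0007,"dy":0.0085,"dz":-0.004,"spin":0},{"claw":-1,"dx":-0.0007,"dy":0.0085,"dz":-0.0055,"spin":0},{"claw":-1,"dx":-0.0005,"dy":0.0065,"dz":-0.006,"spin":0},{"claw":-1,"dx":-0.0005,"dy":0.0065,"dz":-0.007,"spin":0},{"claw":-1,"dx":0,"dy":0,"dz":0,"spin":0}]'
python3 - <<'E'
from h import *
im=viewer.read_camera("scene")
cv2.imwrite("pics/s3.png",cv2.resize(im[120:250,220:350],None,fx=4,fy=4,interpolation=2)[...,::-1])
E
```

```text
clock: 6.23
tcp_pos: [0.5085, 0.0925, 0.1755]
tool_rot: [[-0.081, 0.997, -0.001], [0.997, 0.081, 0.0], [0.0, -0.001, -1.0]]
wrist_force: [3.4, -2.1, 0.6]
grip_width: 0.0294
gripper_force: 30.0
```

View pics/s3.png

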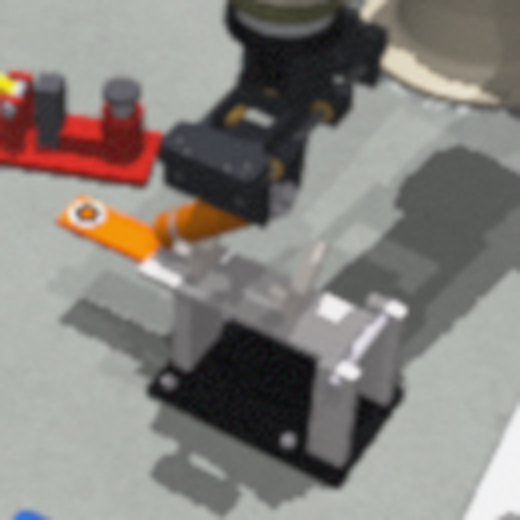

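The tube is leaning about 60° over the outer V-block with its foot on the tab side. I'm finishing the arc.

```bash
python3 -m crank '[{"claw":-1,"dx":-0.0004,"dy":0.0045,"dz":-0.0075,"spin":0},{"claw":-1,"dx":-0.0004,"dy":0.0045,"dz":-0.008,"spin":0},{"claw":-1,"dx":-0.0002,"dy":0.0025,"dz":-0.008,"spin":0},{"claw":-1,"dx":-0.0002,"dy":0.0025,"dz":-0.007,"spin":0},{"claw":-1,"dx":0,"dy":0,"dz":-0.002,"spin":0},{"claw":-1,"dx":0,"dy":0,"dz":0,"spin":0},{"claw":-1,"dx":0,"dy":0,"dz":0,"spin":0},{"claw":-1,"dx":0,"dy":0,"dz":0,"spin":0},{"claw":-1,"dx":0,"dy":0,"dz":0,"spin":0},{"claw":-1,"dx":0,"dy":0,"dz":0,"spin":0}]'
python3 - <<'E'
from h import *
for n,b in(("scene",(120,250,220,350)),("top",(190,250,180,300))):
  im=viewer.read_camera(n)
  cv2.imwrite(f"pics/{n}4.png",cv2.resize(im[b[0]:b[1],b[2]:b[3]],None,fx=4,fy=4,interpolation=2)[...,::-1])
a=[cv2.imread(f"pics/{n}4.png") for n in("scene","top")];H=max(x.shape[0] for x in a)
cv2.imwrite("pics/c4.png",cv2.resize(np.hstack([cv2.copyMakeBorder(x,0,H-x.shape[0],0,0,0) for x in a]),None,fx=.8,fy=.8))
E
```

```text
clock: 7.12
tcp_pos: [0.5075, 0.1052, 0.1444]
tool_rot: [[-0.08, 0.997, -0.0], [0.997, 0.08, -0.0], [-0.0, -0.0, -1.0]]
wrist_force: [1.5, -0.0, 0.8]
grip_width: 0.0293
gripper_force: 30.0
```

View pics/c4.png

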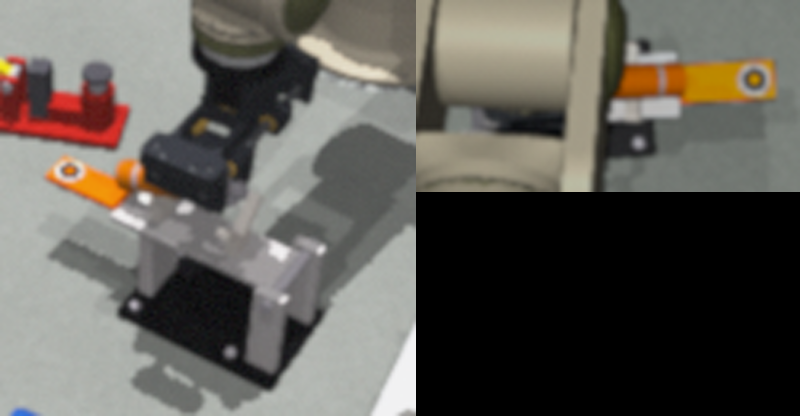

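The tube is nearly flat, with its foot end by the tab and its cap towards the hinge. I'm releasing it and backing off so the top camera can see it.

```bash
python3 -m crank '[{"claw":0.2,"dx":0,"dy":0,"dz":0,"spin":0},{"claw":0.2,"dx":0,"dy":0,"dz":0,"spin":0},{"claw":0.2,"dx":0,"dy":0,"dz":0,"spin":0},{"claw":0.2,"dx":0,"dy":0,"dz":0,"spin":0},{"claw":0.2,"dx":0,"dy":0,"dz":0.005,"spin":0},{"claw":0.2,"dx":0,"dy":0,"dz":0.02,"spin":0},{"claw":0.2,"dx":0,"dy":0,"dz":0.03,"spin":0},{"claw":0.2,"dx":-0.02,"dy":0,"dz":0.03,"spin":0},{"claw":0.2,"dx":-0.04,"dy":0,"dz":0.02,"spin":0},{"claw":0.2,"dx":-0.04,"dy":0.0,"dz":0,"spin":0}]'
python3 -m crank '[{"claw":1,"dx":-0.03,"dy":-0.03,"dz":0,"spin":0},{"claw":1,"dx":0,"dy":-0.04,"dz":0,"spin":0},{"claw":1,"dx":0,"dy":-0.04,"dz":0,"spin":0},{"claw":1,"dx":0,"dy":-0.04,"dz":0,"spin":0},{"claw":1,"dx":0,"dy":-0.04,"dz":0,"spin":0},{"claw":1,"dx":0,"dy":-0.04,"dz":0,"spin":0},{"claw":1,"dx":0,"dy":-0.04,"dz":0,"spin":0},{"claw":1,"dx":0,"dy":-0.03,"dz":0,"spin":0},{"claw":1,"dx":0,"dy":0,"dz":0,"spin":0},{"claw":1,"dx":0,"dy":0.0,"dz":0,"spin":0}]'
python3 - <<'E'
from h import *
T=viewer.read_camera("top");S=viewer.read_camera("scene");cv2.imwrite("pics/top5.png",T[...,::-1]);cv2.imwrite("pics/scene5.png",S[...,::-1])
M=np.array([.5095,.081]);u=np.array([-.083,.9966])
K,P=cal("top")
for sz,c,m in blobs(T,lambda h,s,v:(h>=3)&(h<20)&(s>110),20,(190,190,300,240)):
    pts=np.argwhere(m)[:,::-1]; w=np.array([ray(K,P,p,.15)[:2] for p in pts])-M; a=w@u;print("top",sz,c,"u range",a.min(),a.max(), "mean x",(w@[.9966,.083]).mean())
a=cv2.resize(T[190:250,185:305],None,fx=3.3,fy=3.3,interpolation=2);b=cv2.resize(S[130:220,230:350],None,fx=3.3,fy=3.3,interpolation=2)
j=cv2.resize(T[220:300,290:410],None,fx=3.3,fy=3.3,interpolation=2)
H=300;p=lambda x:cv2.copyMakeBorder(x,0,H-x.shape[0],0,0,0)
im=np.vstack([np.hstack([p(a),p(b)]),np.hstack([p(j),p(j)*0])]);cv2.imwrite("pics/c5.png",im[...,::-1]);print(im.shape)
for q in(-.065,.045,.055,.065): print(q,proj(K,P,[*(M+u*q),.15]))
E
```

```text
clock: 8.05
tcp_pos: [0.4108, 0.1053, 0.2514]
tool_rot: [[-0.08, 0.997, 0.006], [0.997, 0.08, -0.0], [-0.001, 0.006, -1.0]]
wrist_force: [1.2, 0.5, 0.5]
grip_width: 0.0529
gripper_force: 0.0
clock: 8.88
tcp_pos: [0.3806, -0.1949, 0.248]
tool_rot: [[-0.077, 0.997, -0.0], [0.997, 0.077, 0.001], [0.001, -0.0, -1.0]]
wrist_force: [0.4, 0.3, -0.1]
grip_width: 0.0882
gripper_force: 0.0
top [225 210  29  12 243] [238.20164609 215.38271605] u range -0.05578580648466355 0.018471620994060856 mean x 0.00045608288995027175
top [255 210  17  13  84] [260.0952381  214.89285714] u range -0.10461677361799902 -0.061065805032584713 mean x -0.0016297865379759347
top [275 218  12   4  20] [281.2 220.4] u range -0.14241172636316754 -0.11329582714488164 mean x -0.01948663907459203
(600, 792, 3)
-0.065 [256.29137938 214.49476302]
0.045 [214.84994291 216.91245605]
0.055 [211.08632316 217.13202559]
0.065 [207.32333332 217.35155839]
```

```bash
python3 - <<'E'
import cv2,numpy as np
from h import *
T=cv2.imread("pics/top5.png")[...,::-1].astype(int)
for x in range(196,268): 
    y=int(round(218.6-(x-190)*.06)); print(x,T[y-1:y+2,x].mean(0).astype(int).tolist(),end="; ")
E
```

```text
196 [120, 124, 121]; 197 [140, 141, 143]; 198 [169, 170, 175]; 199 [175, 175, 181]; 200 [171, 171, 175]; 201 [179, 182, 184]; 202 [189, 192, 194]; 203 [191, 195, 197]; 204 [191, 194, 196]; 205 [190, 194, 195]; 206 [191, 194, 196]; 207 [190, 194, 196]; 208 [191, 194, 196]; 209 [191, 194, 196]; 210 [191, 194, 196]; 211 [191, 195, 196]; 212 [189, 191, 194]; 213 [177, 177, 182]; 214 [166, 164, 171]; 215 [165, 163, 170]; 216 [167, 167, 173]; 217 [176, 176, 182]; 218 [184, 184, 190]; 219 [186, 185, 191]; 220 [185, 185, 191]; 221 [185, 186, 191]; 222 [186, 187, 193]; 223 [182, 181, 185]; 224 [170, 147, 138]; 225 [182, 119, 58]; 226 [193, 118, 0]; 227 [195, 121, 0]; 228 [194, 121, 0]; 229 [195, 121, 0]; 230 [194, 121, 0]; 231 [195, 123, 0]; 232 [194, 122, 0]; 233 [194, 123, 0]; 234 [195, 123, 0]; 235 [194, 123, 0]; 236 [194, 123, 0]; 237 [194, 123, 0]; 238 [194, 124, 0]; 239 [194, 123, 0]; 240 [194, 123, 0]; 241 [194, 123, 0]; 242 [194, 128, 0]; 243 [195, 128, 0]; 244 [194, 128, 0]; 245 [194, 128, 0]; 246 [195, 129, 0]; 247 [195, 129, 0]; 248 [195, 129, 0]; 249 [195, 130, 0]; 250 [194, 130, 0]; 251 [195, 130, 0]; 252 [193, 137, 68]; 253 [189, 160, 137]; 254 [187, 165, 142]; 255 [191, 147, 90]; 256 [194, 133, 24]; 257 [195, 131, 0]; 258 [194, 131, 0]; 259 [195, 133, 0]; 260 [195, 132, 0]; 261 [193, 128, 0]; 262 [191, 126, 0]; 263 [192, 129, 0]; 264 [194, 130, 0]; 265 [195, 132, 0]; 266 [195, 135, 0]; 267 [195, 139, 0];
```

```bash
python3 - <<'E'
from h import *
K,P=cal("top");M=np.array([.5095,.081]);u=np.array([-.083,.9966])
a=ray(K,P,(212.3,217.2),.152)[:2]-M;b=ray(K,P,(261.5,214.3),.157)[:2]-M
print(a@u,b@u,(a+b)@u/2);s=monitor.get_state();print(s["tcp_pos"],s["clock"],s["joint_velocities"].max())
# jack: red base and features
T=cv2.imread("pics/t1.png")[...,::-1].copy()
for sz,c,m in blobs(T,lambda h,s,v:(v<95),25,(295,225,410,290)):
    print("dark",sz.tolist(),c.round(1),[ray(K,P,c,z)[:2].round(3).tolist() for z in(.078,.081,.125)])
for sz,c,m in blobs(T,lambda h,s,v:((h<5)|(h>172))&(s>150)&(v>80),100,(290,220,410,300)):
    p=np.argwhere(m)[:,::-1].astype(np.float32);r=cv2.boxPoints(cv2.minAreaRect(p));print(r)
E
```

```text
0.051546659242989894 -0.07875897496153782 -0.01360615785927396
[ 0.38083958 -0.19327642  0.24822945] 8.9833 1.0591105330790438
dark [388, 231, 16, 22, 159] [395.6 241.8] [[0.456, -0.373], [0.456, -0.372], [0.454, -0.356]]
dark [365, 238, 18, 11, 34] [373.8 243. ] [[0.451, -0.312], [0.451, -0.311], [0.449, -0.299]]
dark [331, 253, 18, 18, 158] [339.4 263.3] [[0.393, -0.216], [0.393, -0.216], [0.393, -0.207]]
dark [309, 267, 15, 13, 137] [316.1 273.2] [[0.364, -0.152], [0.364, -0.151], [0.366, -0.145]]
[[300.8278  266.93506]
 [382.87106 229.82022]
 [392.608   251.344  ]
 [310.56473 288.45883]]
```

The tube's mid sits 13.6 mm short of centre, and the measured length of 130.3 mm confirms the reading. I'll regrasp it at the middle and slide it towards the hinge.

```bash
python3 -m crank '[{"claw":0.2,"dx":0.016,"dy":0.033,"dz":0,"spin":0},{"claw":0.2,"dx":0.016,"dy":0.033,"dz":0,"spin":0},{"claw":0.2,"dx":0.016,"dy":0.033,"dz":0,"spin":0},{"claw":0.2,"dx":0.016,"dy":0.033,"dz":0,"spin":0},{"claw":0.2,"dx":0.016,"dy":0.033,"dz":0,"spin":0},{"claw":0.2,"dx":0.016,"dy":0.033,"dz":0,"spin":0},{"claw":0.2,"dx":0.016,"dy":0.033,"dz":0,"spin":0},{"claw":0.2,"dx":0.016,"dy":0.033,"dz":0,"spin":0},{"claw":0.2,"dx":0,"dy":0,"dz":0,"spin":0},{"claw":0.2,"dx":0,"dy":0,"dz":0,"spin":0}]'
```

```text
clock: 9.82
tcp_pos: [0.5084, 0.0724, 0.248]
tool_rot: [[-0.085, 0.996, -0.0], [0.996, 0.085, -0.0], [0.0, -0.0, -1.0]]
wrist_force: [-0.1, 0.1, -0.3]
grip_width: 0.053
gripper_force: 0.0
```

```bash
python3 -m crank '[{"claw":0.2,"dx":0.001,"dy":0,"dz":-0.02,"spin":0},{"claw":0.2,"dx":0,"dy":0,"dz":-0.025,"spin":0},{"claw":0.2,"dx":0,"dy":0,"dz":-0.025,"spin":0},{"claw":0.2,"dx":0,"dy":0,"dz":-0.02,"spin":0},{"claw":0.2,"dx":0,"dy":0,"dz":-0.012,"spin":0},{"claw":-1,"dx":0,"dy":0,"dz":-0.002,"spin":0},{"claw":-1,"dx":0,"dy":0,"dz":0,"spin":0},{"claw":-1,"dx":0,"dy":0,"dz":0,"spin":0},{"claw":-1,"dx":0,"dy":0,"dz":0,"spin":0},{"claw":-1,"dx":0,"dy":0,"dz":0,"spin":0}]'
```

```text
clock: 10.65
tcp_pos: [0.5102, 0.0698, 0.145]
tool_rot: [[-0.08, 0.997, 0.002], [0.997, 0.08, -0.0], [-0.0, 0.002, -1.0]]
wrist_force: [-0.0, -0.4, 0.1]
grip_width: 0.0219
gripper_force: 0.0
```

```bash
python3 -m crank '[{"claw":-1,"dx":0,"dy":0,"dz":0,"spin":0},{"claw":-1,"dx":0,"dy":0,"dz":0,"spin":0},{"claw":-1,"dx":-0.0003,"dy":0.0035,"dz":0,"spin":0},{"claw":-1,"dx":-0.0003,"dy":0.0035,"dz":0,"spin":0},{"claw":-1,"dx":-0.0003,"dy":0.0035,"dz":0,"spin":0},{"claw":-1,"dx":-0.0003,"dy":0.0031,"dz":0,"spin":0},{"claw":-1,"dx":0,"dy":0,"dz":0,"spin":0},{"claw":-1,"dx":0,"dy":0,"dz":0,"spin":0},{"claw":-1,"dx":0,"dy":0,"dz":0,"spin":0},{"claw":0.2,"dx":0,"dy":0,"dz":0,"spin":0}]'
```

```text
clock: 11.48
tcp_pos: [0.5086, 0.0834, 0.144]
tool_rot: [[-0.08, 0.997, -0.0], [0.997, 0.08, -0.0], [-0.0, -0.0, -1.0]]
wrist_force: [0.2, -0.8, -0.2]
grip_width: 0.0053
gripper_force: 0.2
```

The fingers closed without the tube between them, so I need to look. I'm using the last view, as a composite.

```bash
python3 - <<'E'
from h import *
s=monitor.get_state();T=viewer.read_camera("top");S=viewer.read_camera("scene");W=viewer.read_camera("wrist")
for n,i in(("top6",T),("scene6",S),("w6",W)): cv2.imwrite(f"pics/{n}.png",i[...,::-1])
S5=cv2.imread("pics/scene5.png")[...,::-1];T5=cv2.imread("pics/top5.png")[...,::-1]
r=lambda x,w,h:cv2.resize(x,(w,h),interpolation=cv2.INTER_CUBIC)
im=np.vstack([np.hstack([r(S5[130:220,230:350],400,300),r(S[130:220,230:350],400,300)]),np.hstack([r(T5[190:250,190:310],400,200),r(W,400,300)[:200]]) if 0 else np.hstack([r(T5[180:270,190:310],400,300),r(W,400,300)])])
cv2.imwrite("pics/c6.png",im[...,::-1])
E
```

```text
(no output)
```

View pics/c6.png

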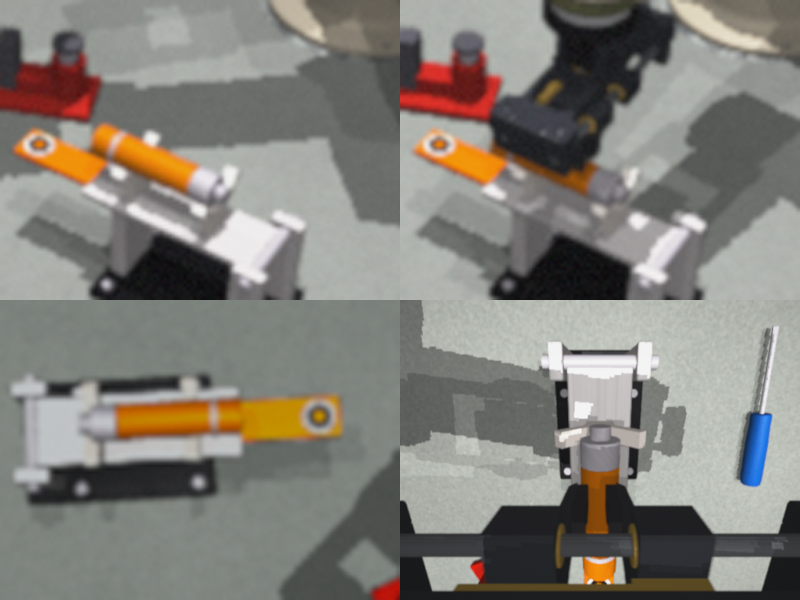

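The composite shows the tube lying in both V-blocks, with the fingers straddling it and a visible gap of roughly 28 mm, although the reported width was 5 mm. I'm reading the state before opening further.

```bash
python3 - <<'E'
from h import *
s=monitor.get_state();print({k:np.round(s[k],4) for k in("clock","tcp_pos","grip_width","gripper_force","wrist_force")})
W=cv2.cvtColor(cv2.imread("pics/w6.png"),cv2.COLOR_BGR2RGB);K,P=cal("wrist",s)
def prof(row):
    a=W[row].astype(int); return "".join("A" if (p[0]>p[2]*1.8 and p[0]>50) else ("k" if p.max()<50 else ("g" if p.max()<140 else "w")) for p in a[200:312])
for r in(150,170,185,200,215,230,245,250,260,330,340,350,360): print(r,prof(r))
for z in(.125,.145): print(z,[proj(K,P,s["tcp_pos"]+s["tool_rot"][:,1]*q+[0,0,z-s["tcp_pos"][2]]).round(1).tolist() for q in(-.015,.015)])
E
```

```text
{'clock': np.float64(11.6333), 'tcp_pos': array([0.5087, 0.0834, 0.144 ]), 'grip_width': np.float64(0.0167), 'gripper_force': np.float64(0.0), 'wrist_force': array([-0.1132, -1.3975, -0.7465])}
150 ggkkkkkkkkkkkkkggwwwwwwwwwwwwwwwwwwwwwwwwwwwwwwwwwwwwwwwwwwwwwwwwwwwwwwwwwwwwwwwwwwwwwwwwwwwwwwgkkkkkkkkkkkggggg
170 wwwwwwwwwwwwwwwwwwwwwwwwwwwwwwwwwwwwwwwwwwgggggggwwwwwwwwwwwwwwwwwwgggwwwwwwwwwwwwwwwwwwwwwwwwwwwwwwwwwwwwwwwwww
185 wwwwwwwwwwwwwwwwwwwwwwwwwwwwwgggggggggggwwwwwwwwwwwwgggggwwwwwwwwwwwwwwwwwwwwwwggggwwwwwwwwwwwwwwwwwwwwwwwwwwwww
200 ggggkkkkkkkkkkkkkggwwwwwwwwwggggggggggggggggggggggggggggggggggggggggggggggggggggggwwwwwwwwwwggkkkkkkkkkkgggggggg
215 wwwwggkkkgggwwwwwgggwwwwwwwgggggAAggggggggggggggggggggggggggggggggggggggggggggAAgwwwwwwwwwwgggggggkkkkkggggggggg
230 wwwwwwwwwwwwwwwwwwggggggggggggggAAAAAAAAAAAAAAAAAAAAAAAAAAAAAAAAAAAAAAAAAAAAAAAAggggggggggggwwwwwwwwwwwwwwwwwwww
245 wwwwwwwwwwwwggkkkkkkkkkkkkkkkkkkkkkkkkkkAAAAAAAAAAAAAAAAAAAAAAAAkkkkkkkkkkkkkkkkkkkkkkkkkkggwwwwwwwwwwwwwwwwwwww
250 wwwwwwwwwwggkkkkkkkkkkkkkkkkkkkkkkkkkkkkAAAAAAAAAAAAAAAAAAAAAAAAkkkkkkkkkkkkkkkkkkkkkkkkkkkkggwwwwwwwwwwwwwwwwww
260 wwwwwggkkkkkkkkkkkkkkkkkkkkkkkkkkkkkkkkkAAAAAAAAAAAAAAAAAAAAAAAAkkkkkkkkkkkkkkkkkkkkkkkkkkkkkkkkkggwwwwwwwwwwwww
330 AAAAAAAAAgkkkkkkkkggwwwwwwwwwwwwwwAAAwwwwwwwwwwwAAAAAAAAAAAAAAAAwwwwwwwwwwAAwwwwwwwwggkkkkkkkkAAAAAAAAAAAgkkgggg
340 AAAAAAAgkkkkkkkkggwwwwwwwwwwwwwwwwwAAAAAAAAAAAAAAAAAAAAAAAAAAAAAAAAAAAAAAAAAwwwwwwwwwwggkkkkkkkkAAAAAAAAgkkkkkkk
350 kkkkkkkkkkkkkkkggwwwwwwwwwwwwwwwwwwwAAAAAAAAAAAAAAAAAAAAAAAAAAAAAAAAAAAAAAwwwwwwwwwwwwwggkkkkkkkkkkkkkkkkkkkkkkk
360 kkkkkkkkkkkkkkggwwwwwwwwwwwwwwwwwwwwAAAAwwwwwwwggAAAAAAAAAAAAAwwwwwwwAAAAwwwwwwwwwwwwwwwggkkkkkgAAAAAAAAAAAAAAAA
0.125 [[230.3, 226.3], [274.7, 226.3]]
0.145 [[228.1, 239.8], [277.2, 239.8]]
```

```bash
python3 - <<'E'
from h import *
K,P=cal("scene");K2,P2=cal("top");M=np.array([.5095,.081]);u=np.array([-.083,.9966])
for z in(.10,.12,.144,.16):
    r=ray(K2,P2,(212.3,217.2),z+.008); print(z,r.round(3),proj(K,P,[r[0],r[1],z]).round(1))
for n in("scene5","scene6"):
    S=cv2.cvtColor(cv2.imread(f"pics/{n}.png"),cv2.COLOR_BGR2RGB)
    for sz,c,m in blobs(S,lambda h,s,v:(h>=3)&(h<22)&(s>130),30,(230,130,350,220)): print(n,sz.tolist(),c.round(1))
    # bright grey collar: low-saturation mauve right of amber
    for x in range(284,304): print(x,S[186:189,x].mean(0).astype(int).tolist(),end=" ")
    print()
for q,z in((-.079,.144),(.0215,.144),(.0415,.144),(.0515,.144)): print(q,proj(K,P,[*(M+u*q),z]))
E
```

```text
0.1 [0.509 0.138 0.108] [297.4 199.7]
0.12 [0.507 0.136 0.128] [297.5 194. ]
0.144 [0.505 0.132 0.152] [297.8 187.1]
0.16 [0.503 0.13  0.168] [297.9 182.4]
scene5 [234, 167, 32, 18, 222] [252.6 176.5]
scene5 [264, 170, 25, 18, 223] [275.7 178.5]
284 [151, 107, 72] 285 [147, 100, 69] 286 [135, 111, 104] 287 [135, 129, 134] 288 [145, 142, 149] 289 [159, 155, 162] 290 [172, 168, 176] 291 [183, 178, 187] 292 [174, 169, 178] 293 [146, 142, 149] 294 [162, 157, 166] 295 [198, 192, 202] 296 [204, 199, 207] 297 [180, 174, 182] 298 [154, 151, 152] 299 [157, 156, 153] 300 [166, 168, 163] 301 [174, 179, 174] 302 [174, 179, 174] 303 [174, 178, 173] 
scene6 [235, 172, 27, 13, 174] [251. 178.]
scene6 [264, 177, 25, 11, 94] [278.2 181.9]
284 [123, 78, 41] 285 [125, 80, 47] 286 [116, 92, 84] 287 [107, 102, 107] 288 [112, 109, 114] 289 [122, 118, 124] 290 [129, 125, 132] 291 [131, 128, 134] 292 [127, 124, 131] 293 [119, 116, 121] 294 [126, 122, 128] 295 [140, 135, 142] 296 [138, 134, 141] 297 [128, 124, 128] 298 [137, 135, 135] 299 [149, 148, 145] 300 [148, 149, 146] 301 [138, 141, 136] 302 [127, 130, 127] 303 [116, 118, 115] 
-0.079 [258.96149961 170.19554157]
0.0215 [288.46881833 183.20435544]
0.0415 [294.57858144 185.8979506 ]
0.0515 [297.6643483  187.25836451]
```

The tube hasn't moved and lies at z=0.144. In the wrist image the finger ends appear about 15–20 mm behind the reported TCP, so they closed just above the tube. I'm opening and regrasping lower, watching the force.

```bash
python3 -m crank '[{"claw":0.2,"dx":0,"dy":0,"dz":0.01,"spin":0},{"claw":0.2,"dx":0.001,"dy":-0.0125,"dz":0,"spin":0},{"claw":0.2,"dx":0,"dy":0,"dz":0,"spin":0},{"claw":0.2,"dx":0,"dy":0,"dz":0,"spin":0},{"claw":0.2,"dx":0,"dy":0,"dz":0,"spin":0},{"claw":0.2,"dx":0,"dy":0,"dz":0,"spin":0},{"claw":0.2,"dx":0,"dy":0,"dz":-0.008,"spin":0},{"claw":0.2,"dx":0,"dy":0,"dz":-0.008,"spin":0},{"claw":0.2,"dx":0,"dy":0,"dz":-0.008,"spin":0},{"claw":0.2,"dx":0,"dy":0,"dz":-0.006,"spin":0}]'
```

```text
clock: 12.47
tcp_pos: [0.5092, 0.0711, 0.1226]
tool_rot: [[-0.08, 0.997, -0.002], [0.997, 0.08, 0.0], [0.0, -0.002, -1.0]]
wrist_force: [0.5, 0.4, -0.1]
grip_width: 0.0531
gripper_force: 0.0
```

```bash
python3 - <<'E'
from h import *
viewer.read_camera("wrist");s=monitor.get_state();W=viewer.read_camera("wrist");cv2.imwrite("pics/w7.png",W[...,::-1])
print(s["tcp_pos"],s["grip_width"],s["wrist_force"])
for r in range(225,270,5): print(r,"".join("A" if (p[0]>p[2]*1.8 and p[0]>50) else ("k" if p.max()<50 else ("g" if p.max()<140 else "w")) for p in W[r,150:354:2].astype(int)))
E
```

```text
[0.50875843 0.07111327 0.12174371] 0.052633612657497504 [-0.07955708  0.23339824 -0.82084842]
225 wwwwwwwwwwwwwwwwwwwwwwwwwwgkkkkkkgwwwwwgAAAAAAAAAAAAAAAAAAAAAAAAAAAAgggggggkkkkggggggggwwwwwwwwwwwwwww
230 wwwwwwwwwwwwwwwwwwwwwwwwwwwwwwwwwgggwwggAAAAAAAAAAAAAAAAAAAAAAAAAAAAgggggggggggwwwwwwwwwwwwwwwwwwwwwww
235 wwwwwwwwwwwwwwwwwggggwwwwwwwwwwwwgggggggAAAAAAAAAAAAAAAAAAAAAAAAAAAAggggggwwwwwwwwgggwwwwwwwwwwwwwwwww
240 wwwwwwwwwwwwwgkkkkkkkkkkkkkgwwwwwggggggggAAAAAAAAAAAAAAAAAAAAAAAAAAAggggggwgkkkkkkkkkkkkgwwwwwwwwwwwww
245 wwwwwwwwwwwwgkkkkkkkkkkkkkkgwwwwwggggggggAAAAAAAAAAAAAAAAAAAAAAAAAAAggggggwkkkkkkkkkkkkkkkgwwwwwwwwwww
250 wwwwwwwwwwgkkkkkkkkkkkkkkkkgwwwwwwgggggggAAAAAAAAAAAAAAAAAAAAAAAAAAAgggggwwkkkkkkkkkkkkkkkkkgwwwwwwwww
255 wwwwwwwwgkkkkkkkkkkkkkkkkkkgwwwwwwgggggggAAAAAAAAAAAAAAAAAAAAAAAAAAAgggggwgkkkkkkkkkkkkkkkkkkkgwwwwwww
260 wwwwwwgkkkkkkkkkkkkkkkkkkkkkwwwwwwgggggggAAAAAAAAAAAAAAAAAAAAAAAAAAAgggggwgkkkkkkkkkkkkkkkkkkkkkgwwwww
265 wwwwgkkkkkkkkkkkkkkkkkkkkkkkwwwwwwgggggggAAAAAAAAAAAAAAAAAAAAAAAAAAggggggwgkkkkkkkkkkkkkkkkkkkkkkkwwww
```

```bash
python3 -m crank '[{"claw":0.2,"dx":0.0005,"dy":0,"dz":-0.004,"spin":0},{"claw":0.2,"dx":0,"dy":0,"dz":-0.004,"spin":0},{"claw":0.2,"dx":0,"dy":0,"dz":-0.003,"spin":0},{"claw":-1,"dx":0,"dy":0,"dz":0,"spin":0},{"claw":-1,"dx":0,"dy":0,"dz":0,"spin":0},{"claw":-1,"dx":0,"dy":0,"dz":0,"spin":0},{"claw":-1,"dx":0,"dy":0,"dz":0,"spin":0},{"claw":-1,"dx":0,"dy":0,"dz":0,"spin":0},{"claw":-1,"dx":0,"dy":0,"dz":0,"spin":0},{"claw":-1,"dx":0,"dy":0,"dz":0,"spin":0}]'
```

```text
clock: 13.4
tcp_pos: [0.5118, 0.071, 0.114]
tool_rot: [[-0.08, 0.997, 0.005], [0.997, 0.08, 0.0], [-0.0, 0.005, -1.0]]
wrist_force: [5.5, 1.4, 0.8]
grip_width: 0.0293
gripper_force: 30.0
```

```bash
python3 -m crank '[{"claw":-1,"dx":0,"dy":0.0035,"dz":0.001,"spin":0},{"claw":-1,"dx":0,"dy":0.0035,"dz":0,"spin":0},{"claw":-1,"dx":0,"dy":0.0035,"dz":0,"spin":0},{"claw":-1,"dx":0,"dy":0.0031,"dz":0,"spin":0},{"claw":-1,"dx":0,"dy":0,"dz":0,"spin":0},{"claw":0.2,"dx":0,"dy":0,"dz":-0.001,"spin":0},{"claw":0.2,"dx":0,"dy":0,"dz":0,"spin":0},{"claw":0.2,"dx":0,"dy":0,"dz":0,"spin":0},{"claw":0.2,"dx":0,"dy":0,"dz":0,"spin":0},{"claw":0.2,"dx":0,"dy":0,"dz":0.01,"spin":0}]'
python3 -m crank '[{"claw":0.2,"dx":0,"dy":0,"dz":0.03,"spin":0},{"claw":0.2,"dx":0,"dy":0,"dz":0.04,"spin":0},{"claw":1,"dx":-0.04,"dy":0,"dz":0.04,"spin":0},{"claw":1,"dx":-0.04,"dy":-0.04,"dz":0.01,"spin":0},{"claw":1,"dx":-0.04,"dy":-0.04,"dz":0,"spin":0},{"claw":1,"dx":-0.03,"dy":-0.04,"dz":0,"spin":0},{"claw":1,"dx":0,"dy":-0.04,"dz":0,"spin":0},{"claw":1,"dx":0,"dy":-0.04,"dz":0,"spin":0},{"claw":1,"dx":0,"dy":-0.04,"dz":0,"spin":0},{"claw":1,"dx":0,"dy":0,"dz":0,"spin":0}]'
python3 - <<'E'
from h import *
viewer.read_camera("wrist");T=viewer.read_camera("top");cv2.imwrite("pics/top8.png",T[...,::-1])
s=monitor.get_state();print(s["tcp_pos"],s["clock"])
T=T.astype(int)
for x in [*range(200,222),*range(246,266)]: 
    y=int(round(218.6-(x-190)*.06)); print(x,T[y-1:y+2,x].mean(0).astype(int).tolist(),end="; ")
E
```

```text
clock: 14.23
tcp_pos: [0.5091, 0.0846, 0.1218]
tool_rot: [[-0.08, 0.997, -0.004], [0.997, 0.08, 0.0], [0.001, -0.004, -1.0]]
wrist_force: [-0.9, 1.1, -1.2]
grip_width: 0.0528
gripper_force: 0.0
clock: 15.07
tcp_pos: [0.3968, -0.1326, 0.2305]
tool_rot: [[-0.074, 0.997, 0.001], [0.997, 0.074, -0.002], [-0.002, 0.0, -1.0]]
wrist_force: [-0.3, 1.3, 0.1]
grip_width: 0.0878
gripper_force: 0.0
[ 0.39694661 -0.12811785  0.23016907] 15.1667
200 [168, 168, 173]; 201 [177, 179, 182]; 202 [186, 189, 191]; 203 [188, 192, 193]; 204 [187, 191, 193]; 205 [188, 191, 193]; 206 [186, 189, 191]; 207 [176, 178, 180]; 208 [162, 162, 167]; 209 [164, 162, 170]; 210 [166, 164, 171]; 211 [173, 173, 179]; 212 [181, 181, 186]; 213 [183, 185, 189]; 214 [184, 185, 189]; 215 [184, 185, 190]; 216 [184, 186, 190]; 217 [180, 182, 186]; 218 [167, 160, 159]; 219 [172, 131, 101]; 220 [187, 120, 30]; 221 [190, 118, 0]; 246 [190, 129, 26]; 247 [181, 140, 96]; 248 [179, 160, 145]; 249 [186, 155, 128]; 250 [190, 135, 59]; 251 [191, 128, 0]; 252 [191, 128, 0]; 253 [191, 128, 0]; 254 [192, 128, 0]; 255 [189, 125, 6]; 256 [180, 129, 77]; 257 [181, 163, 153]; 258 [186, 188, 189]; 259 [188, 192, 195]; 260 [186, 187, 187]; 261 [182, 161, 143]; 262 [183, 139, 69]; 263 [190, 137, 0]; 264 [192, 139, 0]; 265 [191, 139, 0];
```

The tube is centred within about 1 mm (cap end at px 206.9, expected 207.3; foot at 256.2, expected 256.3). I'm going on to the jack.

```bash
python3 -m crank '[{"claw":1,"dx":-0.001,"dy":-0.012,"dz":0,"spin":4},{"claw":1,"dx":-0.001,"dy":-0.012,"dz":0,"spin":4},{"claw":1,"dx":-0.001,"dy":-0.012,"dz":0,"spin":4},{"claw":1,"dx":-0.001,"dy":-0.012,"dz":0,"spin":4},{"claw":1,"dx":-0.001,"dy":-0.012,"dz":0,"spin":4},{"claw":1,"dx":-0.001,"dy":-0.012,"dz":0,"spin":0},{"claw":1,"dx":-0.001,"dy":-0.012,"dz":0,"spin":0},{"claw":1,"dx":0,"dy":0,"dz":0,"spin":0},{"claw":1,"dx":0,"dy":0,"dz":0,"spin":0},{"claw":1,"dx":0,"dy":0,"dz":0,"spin":0}]'
python3 - <<'E'
from h import *
viewer.read_camera("wrist");s=monitor.get_state();W=viewer.read_camera("wrist");cv2.imwrite("pics/w9.png",W[...,::-1]);K,P=cal("wrist",s)
print(s["tcp_pos"],np.degrees(np.arctan2(s["tool_rot"][1,1],s["tool_rot"][0,1])),s["clock"])
for sz,c,m in blobs(W,lambda h,s,v:((h<6)|(h>170))&(s>140)&(v>60),100):
    print("red",sz.tolist(),c.round(1))
for sz,c,m in blobs(W,lambda h,s,v:(v<95)&(s<90),60,(120,40,400,232)):
    print("dark",sz.tolist(),c.round(1),ray(K,P,c,.08).round(4))
for X in([.363,-.1545,.081],[.390,-.2137,.078]): print(proj(K,P,X).round(1))
h=cv2.cvtColor(W,cv2.COLOR_RGB2HSV)
for r in range(60,232,6): print(r,"".join("R" if ((p[0]<6 or p[0]>170) and p[1]>140) else ("Y" if (18<p[0]<35 and p[1]>120) else("k" if p[2]<60 else("d" if p[2]<95 else "."))) for p in h[r,150:360:2]))
E
```

```text
clock: 16.0
tcp_pos: [0.3903, -0.2107, 0.2298]
tool_rot: [[-0.415, 0.91, -0.0], [0.91, 0.415, 0.0], [0.0, 0.0, -1.0]]
wrist_force: [0.3, -0.1, -0.1]
grip_width: 0.0885
gripper_force: 0.0
[ 0.39030222 -0.21061588  0.22981184] 24.575181971258306 16.05
red [221, 92, 55, 187, 6294] [249.4 179.9]
dark [232, 104, 31, 32, 469] [244.5 114.9] [ 0.3553 -0.1526  0.08  ]
dark [212, 145, 11, 10, 90] [217.5 149.4] [ 0.3435 -0.1973  0.08  ]
dark [238, 163, 22, 27, 579] [248.5 176.2] [ 0.386  -0.2104  0.08  ]
[250.5 119.9]
[250.5 179.8]
60 .........................................................................................................
66 .........................................................................................................
72 .........................................................................................................
78 .........................................................................................................
84 .........................................................................................................
90 .........................
[... 1909 characters left out ...]
........................................
198 ......................................R..RRR............RR...R...........................................
204 ......................................R...RR...YYYYYY...RR..RR...........................................
210 ......................................RRRRRRRR.YYYYYY.RRRRRRRR...........................................
216 ......................................RRRRRRRR.YYYYYY.RRRRRRRR...........................................
222 ......................................RRRRRRRR.YYYYYY.RRRRRRRR...........................................
228 ......................................RRRRRRRR.YYYYYY.RRRRRRRR...........................................
```

The jack axis is at about 115.6° and the post is almost under the tool. I'm descending to a height that is safe whichever fingertip offset is right, then gripping.

```bash
python3 -m crank '[{"claw":1,"dx":-0.0005,"dy":-0.0037,"dz":-0.025,"spin":1},{"claw":1,"dx":0,"dy":0,"dz":-0.025,"spin":0},{"claw":1,"dx":0,"dy":0,"dz":-0.025,"spin":0},{"claw":1,"dx":0,"dy":0,"dz":-0.025,"spin":0},{"claw":1,"dx":0,"dy":0,"dz":-0.025,"spin":0},{"claw":1,"dx":0,"dy":0,"dz":-0.025,"spin":0},{"claw":1,"dx":0,"dy":0,"dz":-0.02,"spin":0},{"claw":1,"dx":0,"dy":0,"dz":-0.015,"spin":0},{"claw":-1,"dx":0,"dy":0,"dz":-0.005,"spin":0},{"claw":-1,"dx":0,"dy":0,"dz":0,"spin":0}]'
python3 -m crank '[{"claw":-1,"dx":0,"dy":0,"dz":0,"spin":0},{"claw":-1,"dx":0,"dy":0,"dz":0,"spin":0},{"claw":-1,"dx":0,"dy":0,"dz":0,"spin":0},{"claw":-1,"dx":0,"dy":0,"dz":0,"spin":0},{"claw":-1,"dx":0,"dy":0,"dz":0,"spin":0},{"claw":-1,"dx":0,"dy":0,"dz":0,"spin":0},{"claw":-1,"dx":0,"dy":0,"dz":0,"spin":0},{"claw":-1,"dx":0,"dy":0,"dz":0,"spin":0},{"claw":-1,"dx":0,"dy":0,"dz":0,"spin":0},{"claw":-1,"dx":0,"dy":0,"dz":0,"spin":0}]'
```

```text
clock: 16.93
tcp_pos: [0.3895, -0.2143, 0.0391]
tool_rot: [[-0.432, 0.902, -0.001], [0.902, 0.432, 0.001], [0.002, -0.001, -1.0]]
wrist_force: [-0.2, -0.0, 0.1]
grip_width: 0.0766
gripper_force: 0.0
clock: 17.77
tcp_pos: [0.3894, -0.2151, 0.0398]
tool_rot: [[-0.432, 0.902, -0.001], [0.902, 0.432, -0.0], [0.0, -0.001, -1.0]]
wrist_force: [-4.2, -2.1, 2.8]
grip_width: 0.0257
gripper_force: 29.9
```

```bash
python3 -m crank '[{"claw":-1,"dx":0,"dy":0,"dz":0.004,"spin":0},{"claw":-1,"dx":0.012,"dy":0.0025,"dz":0,"spin":-2.3},{"claw":-1,"dx":0.018,"dy":0.0035,"dz":0,"spin":-2.8},{"claw":-1,"dx":0.018,"dy":0.0035,"dz":0,"spin":-2.8},{"claw":-1,"dx":0.018,"dy":0.0035,"dz":0,"spin":-2.8},{"claw":-1,"dx":0.018,"dy":0.0035,"dz":0,"spin":-2.8},{"claw":-1,"dx":0.018,"dy":0.0035,"dz":0,"spin":-2.8},{"claw":-1,"dx":0.018,"dy":0.0035,"dz":0,"spin":-2.8},{"claw":-1,"dx":0.0155,"dy":0.0025,"dz":0,"spin":-1.75},{"claw":-1,"dx":0.008,"dy":0.001,"dz":0,"spin":0}]'
python3 -m crank '[{"claw":-1,"dx":0,"dy":0,"dz":0,"spin":0},{"claw":-1,"dx":0,"dy":0,"dz":-0.002,"spin":0},{"claw":-1,"dx":0,"dy":0,"dz":-0.002,"spin":0},{"claw":-1,"dx":0,"dy":0,"dz":0,"spin":0},{"claw":-1,"dx":0,"dy":0,"dz":0,"spin":0},{"claw":-1,"dx":0,"dy":0,"dz":0,"spin":0},{"claw":-1,"dx":0,"dy":0,"dz":0,"spin":0},{"claw":-1,"dx":0,"dy":0,"dz":0,"spin":0},{"claw":-1,"dx":0,"dy":0,"dz":0,"spin":0},{"claw":-1,"dx":0,"dy":0,"dz":0,"spin":0}]'
python3 - <<'E'
from h import *
s=monitor.get_state();W=viewer.read_camera("wrist");T=viewer.read_camera("top");S=viewer.read_camera("scene")
for n,i in(("w10",W),("top10",T),("scene10",S)): cv2.imwrite(f"pics/{n}.png",i[...,::-1])
print(s["tcp_pos"],np.degrees(np.arctan2(s["tool_rot"][1,1],s["tool_rot"][0,1])))
h=cv2.cvtColor(W,cv2.COLOR_RGB2HSV)
def show(h,r0,r1,dr,c0,c1,dc):
  for r in range(r0,r1,dr): print(r,"".join("R" if ((p[0]<6 or p[0]>170) and p[1]>140) else ("O" if (6<=p[0]<35 and p[1]>120) else("k" if p[2]<60 else("d" if p[2]<105 else ("w" if p[2]>170 else ".")))) for p in h[r,c0:c1:dc]))
show(h,20,235,6,150,360,2)
show(cv2.cvtColor(T,cv2.COLOR_RGB2HSV),200,245,1,270,400,1)
K,P=cal("wrist",s);K2,P2=cal("top")
for n,X in(("L",[.5225,-.0634,.105]),("sad",[*(s["tcp_pos"][:2]+.065*np.array([-.083,.9966])),.081])): print(n,proj(K,P,X),proj(K2,P2,X))
E
```

```text
clock: 18.6
tcp_pos: [0.5341, -0.1868, 0.0429]
tool_rot: [[-0.082, 0.997, -0.001], [0.997, 0.082, 0.001], [0.002, -0.001, -1.0]]
wrist_force: [0.7, 0.1, -7.8]
grip_width: 0.0257
gripper_force: 29.9
clock: 19.43
tcp_pos: [0.5332, -0.188, 0.0397]
tool_rot: [[-0.082, 0.997, 0.0], [0.997, 0.082, -0.0], [-0.0, -0.0, -1.0]]
wrist_force: [-1.6, 0.0, -6.0]
grip_width: 0.0256
gripper_force: 30.0
[ 0.53319654 -0.18801349  0.03972636] 4.729414201729893
20 ...............................ddd....dd.wwww............................wwwwwwwwwwwwwwwwwwwwwwwwwwwwwwww
26 ...............................dddd....dd...............................wwwwwwwwwwwwwwwwwwwwwwwwwwwwwwwww
32 ............................dd...........................................wwwwwwwwwwwwwwwwwwwwwwwwwwwwwwww
38 .............................ddd.........................................wwwwwwwwwwwwwwwwwwwwwwwwwwwwwwww
44 ........................................................................wwwwwwwwwwwwwwwwwwwwwwwwwwwwwwwww
50 ............................................................wwwwwwwwwwwwwwwwwwwwwwwwwwwwwwwwwwwwwwwwwwwww

[... 8784 characters left out ...]
wwwwww....................................
241 ..ddddddddddddddddddddddddddddddddddddd..........................................ddd..wwwwwwww....................................
242 .dddddddddddddddddddddddddddddddddddddd..........................................ddd.wwwwwwww.....................................
243 dddddddddddddddddddddddddddddddddddddd...........................................dd..wwwwwwww.....................................
244 ddddddddddddddddddddddddddddddddddddd............................................d..wwwwwwww......................................
L [252.95078402 -75.62320028] [285.40334133 214.32516684]
sad [253.2101511  140.94030361] [306.1274793  213.95160171]
```

The wrist view puts the saddle disc at (253,138), 66 mm ahead of the TCP, and the jack is square with the stand. The shift needed to reach the lift point is (-0.0052, +0.0588).

```bash
python3 -m crank '[{"claw":-1,"dx":-0.0008,"dy":0.008,"dz":0,"spin":0},{"claw":-1,"dx":-0.0011,"dy":0.0125,"dz":0,"spin":0},{"claw":-1,"dx":-0.0011,"dy":0.0125,"dz":0,"spin":0},{"claw":-1,"dx":-0.0011,"dy":0.0125,"dz":0,"spin":0},{"claw":-1,"dx":-0.0008,"dy":0.009,"dz":0,"spin":0},{"claw":-1,"dx":-0.0003,"dy":0.0043,"dz":0,"spin":0},{"claw":-1,"dx":0,"dy":0,"dz":-0.001,"spin":0},{"claw":-1,"dx":0,"dy":0,"dz":0,"spin":0},{"claw":-1,"dx":0,"dy":0,"dz":0,"spin":0},{"claw":-1,"dx":0,"dy":0,"dz":0,"spin":0}]'
python3 - <<'E'
from h import *
s=monitor.get_state();W=viewer.read_camera("wrist");T=viewer.read_camera("top")
for n,i in(("w11",W),("top11",T)): cv2.imwrite(f"pics/{n}.png",i[...,::-1])
print(s["tcp_pos"],s["wrist_force"])
h=cv2.cvtColor(W,cv2.COLOR_RGB2HSV)
def show(h,r0,r1,dr,c0,c1,dc):
  for r in range(r0,r1,dr): print(r,"".join("R" if ((p[0]<6 or p[0]>170) and p[1]>140) else ("O" if (6<=p[0]<35 and p[1]>120) else("k" if p[2]<60 else("d" if p[2]<105 else ("w" if p[2]>170 else ".")))) for p in h[r,c0:c1:dc]))
show(h,0,235,8,150,360,3)
show(cv2.cvtColor(T,cv2.COLOR_RGB2HSV),204,226,1,265,320,1)
E
```

```text
clock: 20.42
tcp_pos: [0.5282, -0.1283, 0.0395]
tool_rot: [[-0.083, 0.997, 0.0], [0.997, 0.083, 0.001], [0.001, 0.001, -1.0]]
wrist_force: [-2.4, 4.6, 2.4]
grip_width: 0.0258
gripper_force: 30.0
[ 0.52822541 -0.12830883  0.03952629] [-2.36567212  4.5813895   2.41996724]
0 .....wwwwwwwwwwOOOOOOOOOOOOOOOOOOOOOOOOOOOOOOOOOOOOOOO..wwwwwwwwwwwwww
8 .......wwwwwwwwwOOOOOOOOOOOOOOOOOOOOOOOOOOOOOOOOOOOOOwwwwwwwwwwwwwwwww
16 ...........wwwwwOOOOOOOOOOOOOOOOOOOOOOOOOOOOOOOOOOOOOwwwwwwwwwwwwwwwww
24 ................OOOOOOOOOOOOOOOOOOOOOOOOOOOOOOOOOOOOOwwwwwwwwwwwwwwwww
32 ............d...OOOOOOOOOOOOOOOOOOOOOOOOOOOOOOOOOOOOOwwwwwwwwwwwwwwwww
40 ................OOOOOOOOOOOOOOOOOOOOOOOOOOOOOOOOOOOOOwwwwwwwwwwwwwwwww
48 ...............dOOOOOOOOOOOOOOOOOOOOOOOOOOOOOOOOOOOOOwwwwwwwwwwwwwwwww
56 ................OOOOOOOOOOOOOOOOOOOOOOOOOOOOOOOOOOOOOwwwwwwwwwwwwwwwww
64 ................OOOOOOOOOOOOOOOOOOOOOOOOOOOOOOOOOOOOwwwwwwwwwwwwwwwwww
72 ................OOOOOOOOOOOOOOOOOOOOOOOOOOOOOOOOOOOOwwwwwwwwwwwwwwwwww
80 ................OOOOOOOOOOOOOOOOOOOOOOOOOOOOOOOOOOOORwwwwwwwwwwwwwwwww
88 ..............
[... 2025 characters left out ...]
O.dd..wwwwwww...........................
215 OOOOOOOOOOOOOOOO.dd.wwwwwwww...........................
216 OOOOOOOOOOOOOOOO....wwwwwww............................
217 OOOOOOOOOOOOOOOO....wwwwwww............................
218 OOOOOOOOOOOOOOOOO..wwwwwwww............................
219 OOOOOOOOOOOOOOOOO.wwwwwwww..d..........................
220 OOOOOOOOOOOOOOOOO.wwwwwwww.ddd.........................
221 OOOOOOOOOOOOOOOO..wwwwwww..ddddd.......................
222 OOOOOOOOOOOOOOOd.wwwwwww..dddddddddd...................
223 .dddkkkkkkRRRRd..wwwwwww..ddddd........................
224 dddkkkkkkkRRRRd....wwww..ddddd.........................
225 dddkkkkkkkRRRO..........dddddd.........................
```

```bash
python3 - <<'E'
from h import *
s=monitor.get_state();K,P=cal("wrist",s);u=np.array([-.083,.9966])
W=cv2.cvtColor(cv2.imread("pics/w11.png"),cv2.COLOR_BGR2RGB)
for sz,c,m in blobs(W,lambda h,s,v:(v<75),200,(200,100,310,190)): print(sz.tolist(),c); q=c
W2=cv2.cvtColor(cv2.imread("pics/w10.png"),cv2.COLOR_BGR2RGB)
h=cv2.cvtColor(W2,cv2.COLOR_RGB2HSV);m=((h[...,1]<100)).astype(np.uint8);m[:92]=0;m[185:]=0;m[:,:205]=0;m[:,302:]=0
n,l,st,c=cv2.connectedComponentsWithStats(m);i=1+np.argmax(st[1:,4]);print("saddle",st[i],c[i])
t=s["tcp_pos"];b=ray(K,P,q,.105);sd=ray(K,P,c[i]+[0,0],.081+0.0)
for n,x in(("bull",b),("saddle",sd)): print(n,x,((x-t)[:2]@u),((x-t)[:2]@[.9966,.083]))
E
```

```text
[223, 116, 58, 58, 1769] [251.35217637 143.70096099]
saddle [ 212   97   82   83 5342] [252.39779109 137.419693  ]
bull [ 0.52188091 -0.06149613  0.105     ] 0.06715019833758828 -0.0008162021742993382
saddle [ 0.52238235 -0.0622122   0.081     ] 0.06639493904848201 -0.00037590052298001105
```

The bullseye is at 67.2 mm and the saddle at 66.4 mm along the same axis, with lateral offset under 0.5 mm. It's centred, so I'm releasing and going above the handle bar.

```bash
python3 -m crank '[{"claw":0.2,"dx":0,"dy":0,"dz":0,"spin":0},{"claw":0.2,"dx":0,"dy":0,"dz":0,"spin":0},{"claw":0.2,"dx":0,"dy":0,"dz":0,"spin":0},{"claw":0.2,"dx":0,"dy":0,"dz":0,"spin":0},{"claw":0.2,"dx":0,"dy":0,"dz":0.01,"spin":0},{"claw":0.2,"dx":0,"dy":0,"dz":0.025,"spin":0},{"claw":0.2,"dx":0,"dy":0,"dz":0.03,"spin":0},{"claw":0.2,"dx":0,"dy":0,"dz":0.03,"spin":0},{"claw":-1,"dx":0,"dy":0,"dz":0.03,"spin":0},{"claw":-1,"dx":0,"dy":0,"dz":0.01,"spin":0}]'
python3 -m crank '[{"claw":-1,"dx":0.0012,"dy":-0.015,"dz":0,"spin":0},{"claw":-1,"dx":0.002,"dy":-0.025,"dz":0,"spin":0},{"claw":-1,"dx":0.002,"dy":-0.025,"dz":0,"spin":0},{"claw":-1,"dx":0.002,"dy":-0.025,"dz":0,"spin":0},{"claw":-1,"dx":0.002,"dy":-0.025,"dz":0,"spin":0},{"claw":-1,"dx":0.002,"dy":-0.025,"dz":0,"spin":0},{"claw":-1,"dx":0.001,"dy":-0.012,"dz":0,"spin":0},{"claw":-1,"dx":0,"dy":0,"dz":0,"spin":0},{"claw":-1,"dx":0,"dy":0,"dz":0,"spin":0},{"claw":-1,"dx":0,"dy":0,"dz":0,"spin":0}]'
python3 - <<'E'
from h import *
T=viewer.read_camera("top");W=viewer.read_camera("wrist");s=monitor.get_state();cv2.imwrite("pics/top12.png",T[...,::-1]);cv2.imwrite("pics/w12.png",W[...,::-1])
print(s["tcp_pos"],s["clock"])
K,P=cal("wrist",s);print("bar proj",proj(K,P,[.540,-.280,.125]))
def show(h,r0,r1,dr,c0,c1,dc):
  for r in range(r0,r1,dr): print(r,"".join("R" if ((p[0]<6 or p[0]>170) and p[1]>140) else ("O" if (6<=p[0]<35 and p[1]>120) else("k" if p[2]<60 else("d" if p[2]<105 else ("w" if p[2]>170 else ".")))) for p in h[r,c0:c1:dc]))
show(cv2.cvtColor(W,cv2.COLOR_RGB2HSV),100,384,8,140,380,4)
show(cv2.cvtColor(T,cv2.COLOR_RGB2HSV),200,230,1,270,390,1)
E
```

```text
clock: 21.35
tcp_pos: [0.5294, -0.1297, 0.1789]
tool_rot: [[-0.083, 0.997, 0.006], [0.997, 0.083, -0.003], [-0.004, 0.006, -1.0]]
wrist_force: [-1.0, -0.2, -0.1]
grip_width: 0.0416
gripper_force: 0.0
clock: 22.18
tcp_pos: [0.5401, -0.28, 0.1733]
tool_rot: [[-0.083, 0.997, -0.001], [0.997, 0.083, 0.001], [0.001, -0.001, -1.0]]
wrist_force: [1.1, 0.6, 0.6]
grip_width: 0.0006
gripper_force: 0.0
[ 0.5403336  -0.27991393  0.17377902] 22.2833
bar proj [251.92456972 210.60422247]
100 ......ww............RRRRRROOOOORRRRRR..........wwwwwwwwwwwww
108 .........d...........RRRRROOOOORRRRR.............wwwwwwwwwww
116 ww...w...dddd.......dRRRRROOOOORRRRR...............wwwwwwwww
124 w....w....ddddd.....dRRRRROOOOORRRRR................wwwwwwww
132 .w..w........ddd....dRRRRROOOOORRRRR...................wwwww
140 wwwwwww..w.ww..dddd.dRRRRROOOOORRRRR...................wwwww
148 w.www.wwwwww...d.ddddRRRRROOOOORRRRR...................wwwww
156 ..wwwwww.wwwww..dddddRRRRROOOOORRRRR...................wwwww
164 .w....ww.wwwww.ddddddRRRRROOOOORRRRR...................wwwww
172 .........wwww..ddddddRRRRROOOOORR
[... 4767 characters left out ...]
RRRRRRRRRRRRRRRRRRRRRRRRRRRRRRRRRRdkkdddddddd..............................
225 dddd.RRRRRRRRRRRRRRRRRRRRRRRRRRRRRRRRRRRRRRRRRRRRRRRRRRRRRRRRRRRRRRRRRRRRRRRRRRRdddddddddd..............................
226 dddddRRRRRRRRRRRRRRRRRRRRRRRRRRRRRRRRRRRRRRRRRRRRRRRRRRRRRRRRRRRRRRRRRRRRRRRddddddddddddd...............................
227 dddddRRRRRRRRRRRRRRRRRRRRRRRRRRRRRRRRRRRRRRRRRRRRRRRRRRRRdddddddddddddddddddkdddddddddddd...............................
228 dddddRRRRRRRRRRRRRRRRRRRRRRRRRRRRRRRRRRRddddddddkddddddddddddddddddddddddddddkddddddddddd...............................
229 d..ddRRRRRRRRRRRRRRRRR........ddddddddddddddddddddddddddddddddddddddddddddddkkddddddddd.................................
```

The bar shows at (253,214) in the wrist view, directly below the fingers. I'm pressing down in steps and watching the force.

```bash
python3 -m crank '[{"claw":-1,"dx":0,"dy":-0.002,"dz":-0.015,"spin":0},{"claw":-1,"dx":0,"dy":0,"dz":-0.015,"spin":0},{"claw":-1,"dx":0,"dy":0,"dz":-0.01,"spin":0},{"claw":-1,"dx":0,"dy":0,"dz":-0.006,"spin":0},{"claw":-1,"dx":0,"dy":-0.001,"dz":-0.006,"spin":0},{"claw":-1,"dx":0.0003,"dy":-0.002,"dz":-0.006,"spin":0},{"claw":-1,"dx":0.0002,"dy":-0.002,"dz":-0.006,"spin":0},{"claw":-1,"dx":0.0002,"dy":-0.002,"dz":-0.006,"spin":0},{"claw":-1,"dx":0,"dy":0,"dz":0,"spin":0},{"claw":-1,"dx":0,"dy":0,"dz":0,"spin":0}]'
```

```text
clock: 23.12
tcp_pos: [0.5411, -0.2906, 0.104]
tool_rot: [[-0.082, 0.997, 0.001], [0.997, 0.082, -0.001], [-0.001, 0.001, -1.0]]
wrist_force: [-0.8, -2.5, 4.1]
grip_width: 0.0003
gripper_force: 2.1
```

```bash
python3 -m crank '[{"claw":-1,"dx":0.0001,"dy":-0.0015,"dz":-0.006,"spin":0},{"claw":-1,"dx":0.0001,"dy":-0.0015,"dz":-0.006,"spin":0},{"claw":-1,"dx":0.0001,"dy":-0.0015,"dz":-0.006,"spin":0},{"claw":-1,"dx":0.0001,"dy":-0.001,"dz":-0.006,"spin":0},{"claw":-1,"dx":0.0001,"dy":-0.001,"dz":-0.006,"spin":0},{"claw":-1,"dx":0.0001,"dy":-0.001,"dz":-0.006,"spin":0},{"claw":-1,"dx":0,"dy":-0.0005,"dz":-0.006,"spin":0},{"claw":-1,"dx":0,"dy":0,"dz":0,"spin":0},{"claw":-1,"dx":0,"dy":0,"dz":0,"spin":0},{"claw":-1,"dx":0,"dy":0,"dz":0,"spin":0}]'
python3 - <<'E'
from h import *
S=viewer.read_camera("scene");T=viewer.read_camera("top")
cv2.imwrite("pics/scene13.png",S[...,::-1]);cv2.imwrite("pics/top13.png",T[...,::-1])
A=cv2.imread("pics/scene10.png")[...,::-1]
K,P=cal("scene")
for n,i in(("rest",A),("now",S)):
  for sz,c,m in blobs(i,lambda h,s,v:(h>=3)&(h<22)&(s>130),30,(225,130,350,220)): print(n,sz.tolist(),c.round(1))
print(proj(K,P,[.5225,-.0634,.105]),proj(K,P,[.5225,-.0634,.124]))
E
```

```text
clock: 23.95
tcp_pos: [0.5419, -0.2985, 0.0626]
tool_rot: [[-0.083, 0.997, 0.001], [0.997, 0.083, -0.001], [-0.001, 0.001, -1.0]]
wrist_force: [0.3, -3.9, 5.6]
grip_width: 0.0006
gripper_force: 2.8
rest [234, 169, 36, 16, 226] [253.2 176.8]
rest [268, 172, 26, 18, 230] [280.1 180.3]
now [234, 167, 37, 16, 235] [253.3 174. ]
now [269, 171, 26, 18, 237] [281.4 179.2]
[240.71331779 171.81137132] [240.57596251 167.2235054 ]
```

```bash
python3 -m crank '[{"claw":-1,"dx":0,"dy":0,"dz":-0.004,"spin":0},{"claw":-1,"dx":0,"dy":0,"dz":-0.004,"spin":0},{"claw":-1,"dx":0,"dy":0,"dz":-0.004,"spin":0},{"claw":-1,"dx":0,"dy":0,"dz":-0.003,"spin":0},{"claw":-1,"dx":0,"dy":0,"dz":-0.002,"spin":0},{"claw":-1,"dx":0,"dy":0,"dz":0,"spin":0},{"claw":-1,"dx":0,"dy":0,"dz":0,"spin":0},{"claw":-1,"dx":0,"dy":0,"dz":0,"spin":0},{"claw":-1,"dx":0,"dy":0,"dz":0,"spin":0},{"claw":-1,"dx":0,"dy":0,"dz":0,"spin":0}]'
```

```text
clock: 24.88
tcp_pos: [0.5424, -0.2991, 0.0496]
tool_rot: [[-0.083, 0.997, 0.003], [0.997, 0.083, -0.004], [-0.004, 0.003, -1.0]]
wrist_force: [-10.1, 2.0, 34.4]
grip_width: 0.0005
gripper_force: 17.2
```

The handle is on its stop, with force rising sharply at TCP z≈0.050. I'm letting it come all the way up.

```bash
python3 - <<'E'
from h import *
for n in("scene","top"): cv2.imwrite(f"pics/{n}14.png",viewer.read_camera(n)[...,::-1])
E
python3 -m crank '[{"claw":-1,"dx":0,"dy":0,"dz":0.006,"spin":0},{"claw":-1,"dx":0,"dy":0.001,"dz":0.009,"spin":0},{"claw":-1,"dx":-0.0001,"dy":0.001,"dz":0.01,"spin":0},{"claw":-1,"dx":-0.0001,"dy":0.001,"dz":0.01,"spin":0},{"claw":-1,"dx":-0.0002,"dy":0.0025,"dz":0.01,"spin":0},{"claw":-1,"dx":-0.0002,"dy":0.0025,"dz":0.01,"spin":0},{"claw":-1,"dx":-0.0003,"dy":0.004,"dz":0.01,"spin":0},{"claw":-1,"dx":-0.0003,"dy":0.004,"dz":0.01,"spin":0},{"claw":-1,"dx":0,"dy":0.001,"dz":0.01,"spin":0},{"claw":-1,"dx":0,"dy":0,"dz":0.02,"spin":0}]'
python3 -m crank '[{"claw":-1,"dx":0,"dy":0,"dz":0.02,"spin":0},{"claw":-1,"dx":0,"dy":0,"dz":0,"spin":0},{"claw":-1,"dx":0,"dy":0,"dz":0,"spin":0},{"claw":-1,"dx":0,"dy":0,"dz":0,"spin":0},{"claw":-1,"dx":0,"dy":0,"dz":0,"spin":0},{"claw":-1,"dx":0,"dy":0,"dz":0,"spin":0},{"claw":-1,"dx":0,"dy":0,"dz":0,"spin":0},{"claw":-1,"dx":0,"dy":0,"dz":0,"spin":0},{"claw":-1,"dx":0,"dy":0,"dz":0,"spin":0},{"claw":-1,"dx":0,"dy":0,"dz":0,"spin":0}]'
python3 - <<'E'
from h import *
for n in("scene","top","wrist"): cv2.imwrite(f"pics/{n}15.png",viewer.read_camera(n)[...,::-1])
s=monitor.get_state();print(s["tcp_pos"]);K,P=cal("wrist",s)
R=lambda n:cv2.cvtColor(cv2.imread(f"pics/{n}.png"),cv2.COLOR_BGR2RGB)
for k in(10,14,15):
  for n,b in(("scene",(228,130,350,220)),("top",(260,203,293,225))):
    for sz,c,m in blobs(R(f"{n}{k}"),lambda h,s,v:(h>=8)&(h<25)&(s>130),20,b): print(k,n,sz.tolist(),c.round(1))
for k in(12,15):
  for sz,c,m in blobs(R(f"w12" if k==12 else "wrist15"),lambda h,s,v:(v<60),100,(190,196,320,232)): print("bar",k,sz.tolist(),c.round(1))
print("pred bar up",proj(K,P,[.540,-.282,.125]),"tab proj",[proj(*cal("scene"),[.5225,-.0634,z]).round(1) for z in(.105,.124)])
# jack/saddle alignment check: red base corners in top
for k in(12,15):
  for sz,c,m in blobs(R(f"top{k}"),lambda h,s,v:((h<5)|(h>172))&(s>150)&(v>80),200,(265,195,380,240)): print("red",k,sz.tolist(),c.round(1))
E
```

```text
clock: 25.82
tcp_pos: [0.5395, -0.2802, 0.1489]
tool_rot: [[-0.083, 0.997, -0.003], [0.997, 0.083, 0.002], [0.002, -0.003, -1.0]]
wrist_force: [-0.5, 0.0, -1.0]
grip_width: 0.0001
gripper_force: 0.0
clock: 26.65
tcp_pos: [0.5403, -0.2811, 0.1696]
tool_rot: [[-0.083, 0.997, -0.0], [0.997, 0.083, 0.0], [0.0, -0.0, -1.0]]
wrist_force: [0.5, 0.7, 1.3]
grip_width: 0.0007
gripper_force: 0.0
[ 0.54032811 -0.28108772  0.16975541]
10 scene [234, 169, 36, 16, 226] [253.2 176.8]
10 scene [268, 172, 26, 18, 230] [280.1 180.3]
10 top [262, 209, 31, 14, 280] [274.4 215.6]
14 scene [234, 166, 37, 16, 238] [253.2 172.9]
14 scene [270, 170, 26, 19, 241] [282.  178.8]
14 top [262, 207, 31, 15, 311] [274.9 214.7]
15 scene [234, 169, 36, 16, 227] [253.1 176.8]
15 scene [268, 172, 26, 18, 231] [280.1 180.3]
15 top [262, 208, 31, 15, 305] [275.1 215.5]
bar 12 [216, 202, 73, 22, 1497] [252.2 212.8]
bar 15 [215, 202, 75, 22, 1549] [252.3 213. ]
pred bar up [251.8457462  213.49530133] tab proj [array([240.7, 171.8]), array([240.6, 167.2])]
red 12 [275, 203, 81, 27, 624] [305.3 216.2]
red 15 [275, 203, 81, 27, 625] [305.2 216.2]
```

The first pump raised the tab about 4 px in the scene view, roughly 17 mm. It came back exactly to rest, with the bar fully up and the jack and tube not shifted. Now the second pump.

```bash
python3 -m crank '[{"claw":-1,"dx":0,"dy":-0.001,"dz":-0.015,"spin":0},{"claw":-1,"dx":0,"dy":0,"dz":-0.015,"spin":0},{"claw":-1,"dx":0,"dy":0,"dz":-0.01,"spin":0},{"claw":-1,"dx":0,"dy":0,"dz":-0.006,"spin":0},{"claw":-1,"dx":0,"dy":-0.001,"dz":-0.006,"spin":0},{"claw":-1,"dx":0.0003,"dy":-0.003,"dz":-0.006,"spin":0},{"claw":-1,"dx":0.0002,"dy":-0.003,"dz":-0.006,"spin":0},{"claw":-1,"dx":0.0002,"dy":-0.002,"dz":-0.006,"spin":0},{"claw":-1,"dx":0.0001,"dy":-0.0015,"dz":-0.006,"spin":0},{"claw":-1,"dx":0.0001,"dy":-0.0015,"dz":-0.006,"spin":0}]'
python3 -m crank '[{"claw":-1,"dx":0.0001,"dy":-0.0015,"dz":-0.006,"spin":0},{"claw":-1,"dx":0.0001,"dy":-0.001,"dz":-0.006,"spin":0},{"claw":-1,"dx":0.0001,"dy":-0.001,"dz":-0.006,"spin":0},{"claw":-1,"dx":0.0001,"dy":-0.001,"dz":-0.006,"spin":0},{"claw":-1,"dx":0,"dy":-0.0005,"dz":-0.006,"spin":0},{"claw":-1,"dx":0,"dy":0,"dz":-0.005,"spin":0},{"claw":-1,"dx":0,"dy":0,"dz":-0.003,"spin":0},{"claw":-1,"dx":0,"dy":0,"dz":-0.002,"spin":0},{"claw":-1,"dx":0,"dy":0,"dz":0,"spin":0},{"claw":-1,"dx":0,"dy":0,"dz":0,"spin":0}]'
python3 - <<'E'
from h import *
for n in("scene","top"): cv2.imwrite(f"pics/{n}16.png",viewer.read_camera(n)[...,::-1])
s=monitor.get_state();print(s["tcp_pos"],s["wrist_force"],s["clock"])
R=lambda n:cv2.cvtColor(cv2.imread(f"pics/{n}.png"),cv2.COLOR_BGR2RGB)
for k in(14,16):
  for n,b in(("scene",(228,130,350,220)),("top",(260,203,293,225))):
    for sz,c,m in blobs(R(f"{n}{k}"),lambda h,s,v:(h>=8)&(h<25)&(s>130),20,b): print(k,n,sz.tolist(),c.round(1))
E
```

```text
clock: 27.63
tcp_pos: [0.5418, -0.2956, 0.0883]
tool_rot: [[-0.082, 0.997, 0.002], [0.997, 0.082, -0.003], [-0.003, 0.002, -1.0]]
wrist_force: [-0.7, -5.2, 5.8]
grip_width: 0.0006
gripper_force: 3.2
clock: 28.47
tcp_pos: [0.5426, -0.3007, 0.0507]
tool_rot: [[-0.082, 0.997, 0.003], [0.997, 0.082, -0.004], [-0.004, 0.003, -1.0]]
wrist_force: [-6.8, -1.5, 20.8]
grip_width: 0.0003
gripper_force: 10.8
[ 0.54257883 -0.30072433  0.05071638] [-6.27996133 -0.69127028 21.71762822] 28.5667
14 scene [234, 166, 37, 16, 238] [253.2 172.9]
14 scene [270, 170, 26, 19, 241] [282.  178.8]
14 top [262, 207, 31, 15, 311] [274.9 214.7]
16 scene [234, 166, 37, 16, 237] [253.2 173. ]
16 scene [270, 170, 26, 19, 240] [281.9 178.8]
16 top [262, 207, 31, 15, 315] [275.  214.7]
```

The handle is on its stop with about 21 N of push, and the tab is raised exactly as on the first pump. Handing in.

```bash
python3 -c "
from rig import ctrl
print(ctrl.finish_job())"
```

```text
the job is handed in; nothing more can be done
None
```

The job is handed in at about 28.6 s, with the verdict not shown: the amber tube lies centred in the V-blocks with its cap towards the hinge, the jack's saddle is under the lift point, and the handle was pumped once, let fully back up, and is now held fully down so the jack alone raises the tab.

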